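Lock the shaker's retaining bar with its pin and spring clip

TASK

Push the shaker's red-headed locking pin fully home through the bracket, then take the orange spring clip from its holder and push its straight leg down through the hole across the pin's far end until the bow snaps round the pin and the grip sits down close to it. Feel for the hole and press gently, without forcing the clip against the pin; leave the clip locked there, let go of it, and leave the other things on the bench where they are.

Things in the scene. Friction and masses are not known exactly. Their poses are not given: they have to be found in the camera images.
- lock_pin (a joint): Locking pin of the white bench shaker: a level steel rod, diameter 18 mm, that slides along its length with 6 to 8 N of friction through a bracket of two ears (tops 12 mm above the pin's axis) at the shaker's front. Value in m: how far it is pushed in; starts at 0 to 0.008; fully home, against a stop, at 0.045. Push it home before fitting the clip.
- pin_head (a point): Centre of the outer flat face of the pin's red head (disc, diameter 34 mm, 10 mm thick), at the pin's right end seen from the robot. Axes are the shaker's: y runs along the pin from head to drilled end, which is the way to push; z up; x away from the robot. The pin's axis is 90 mm above the bench; nothing stands within 60 mm outside the head.
- hole_mark (a point): Point fixed to the shaker on the pin's axis, 22 mm outside the left ear. Axes as pin_head. The pin's drilled end is a sleeve (diameter 18, 44 mm long) screwed on by hand: with the pin home its cross hole is 6 to 24 mm beyond this point along +y; feel or look for it. It is 7 mm wide along the pin and 8 across, in a yellow band, vertical, right through, no chamfer; mouth 9 mm above the axis.
- clip_grip (a point): Centre of the spring clip's orange grip, 18 (x) by 14 (y) by 34 mm high (z); pinch its 14 mm from above. Clip about 70 g. It stands in a slot of a grey holder (70 x 50, 60 mm high), grip resting on the holder's top; lift 50 mm to clear. z up along the leg, x from leg to bow; the leg is 2 mm from here in -x. In use z is up and x lies across the pin, bow towards or away from the robot.
- clip_shoulder (a point): Point on the underside of the orange grip where the straight leg comes out (17 mm below the grip's centre, 2 mm in -x). Axes as clip_grip. With the clip locked it is 9 to 12 mm above the pin's axis.
- clip_tip (a point): Tip of the clip's straight leg, a round-ended steel rod 5 mm in diameter, 44 mm long below the grip. Axes as clip_grip. The clip may sit 1 to 2 mm off or slightly tilted in the fingers, so the tip may also need feeling across the pin; it dips about 1 mm where it meets the hole's edges.
- clip_bow (a joint): Springy bow of the clip, 4 mm wire beside the leg with a waist and a flared tip 33 mm below the grip. Value in rad: its spread; 0 relaxed, about 0.1 as the waist passes the pin's sides, near 0 once snapped. It meets the pin when the leg is about 23 mm into the hole; pushing it over takes 4 to 10 N; it snaps with the grip about 11 mm above the pin's top, then go on till the grip nearly touches.
- bottle: Reagent bottle 56 mm in diameter, 120 mm high; origin at the centre of its underside. Leave it.
- tip_box: White and yellow tip box 85 x 125 mm, 92 mm high; origin at the centre of its underside. Leave it.
- tube_rack: Blue tube rack 110 x 200 mm with capped tubes, 104 mm high; origin at the centre of its underside. Leave it.

How it is judged:
By the outcome, as a careful person would: the job done as asked, in the order asked, and still so for the second after the job is handed in, with the robot touching nothing.
It also fails if it takes over 72 s, if anything falls off the work surface, if the arm or the gripper's body presses on something with over 40 N, if the wrist force passes 120 N, or if a joint passes its speed limit or range.

ROBOT

A 6-joint arm with a two-finger parallel gripper is mounted at the origin on the work surface. World frame = base frame: x ahead of the robot, y to its left, z up, the work surface at z = 0. Lengths are in m, angles in degrees, forces in N, time in s.
With the tool pointing down it reaches from about 0.25 to 0.725 m from the base axis. Payload 9.7 kg.
Tool frame: the origin (TCP) lies midway between the tips of the shut fingers; the grasp point (between the pads) lies 19 mm behind it; z points along the fingers, x is the direction in which the jaws open and shut, and the axes are right-handed (so a half turn about z gives the same grasp; the last joint's range is limited). The gripper opens to 85 mm and grips with 20 to 120 N. Pads are 22 mm wide; open, the fingers measure 114 mm over their backs; the gripper's body (76 mm by 85 mm) begins 54 mm behind the grasp point. The pads swing forward as they close: fully open they stand 13 mm farther back than shut.
Start: joints at [66.75, 4.979, 10.078, 95.1, 0, 90], TCP at [0.217, 0.505, 0.231] pointing down, gripper open.
Joint ranges: [-179.16, 179.16], [-48.56, 103.87], [-65.8, 70.77], [-126.05, 130.52], [-82.76, 87.17], [-180, 180]. Speed limits (degrees/s): [127.2, 127.2, 147.25, 180, 180, 180].

INTERFACE

Orientations are given as a 3x3 rotation matrix whose columns are the frame's x, y, z axes.
In Python, from rig import telemetry, optics, workorder, models gives the robot as it stands.
- The arm moves only by the tool apply_moves, never from a script. Its argument "series" is a list of rows, each a list of 7 numbers: the turn, a rotation vector about the tool's x, y, z in degrees, then the shift along the tool's x, y, z in m, then the closure, from -1 (fully open) to 1 (shut), so that 0 is half open. A call has 1 to 5 rows; each row is the pose to reach, as a shift and turn from the pose commanded when the call began, along the tool's axes at that moment; what a row does not reach only later rows make up. A row lasts 1/10 s, in which the tool goes at most 50 mm and 8.59 degrees, less where a joint would pass 70% of its speed; a pose out of reach is approached as far as the arm can. A call with a gripper value outside its range is refused whole. The fingers move at their own pace and stop on an object; "force" is the grip in N (left out, the last holds). Time passes only in rows, so rows that repeat a pose let the fingers close. It gives the time, the measured TCP pose, the force and the opening at its end, in the units of the state.
- telemetry.get_state(): the state, without advancing time (a new reading comes with each control period).
- optics.read_camera(name): name is "side" or "top" or "wrist"; returns a dict with "frame" (400x640x3 uint8, red, green, blue), "mtx" (3x3 intrinsics, pixels), "rvec" (rotation vector, rad) and "tvec" (3), from world to camera coordinates, as OpenCV has them; the wrist camera has in their place "T_tool_cam" (4x4, takes a point from camera to tool coordinates, whose origin is the TCP and whose axes are the tool frame's). Camera axes: x right, y down, z forward; pixel columns grow to the right and rows downward; lengths in m; the calibration is good to about 2 mm. A picture is of the moment at which its call begins: read the wrist's pose just before it. There is no depth.
- workorder.job_done(): hands the job in, once; it reports no verdict.
Trained networks look in a picture, given as the dict that the camera call returned (one of the last four; its "shot" number tells which), for a name from the list of things; names that differ only in an ending like _2 or _b are one class to them, and where a whole thing is asked for, a point or a joint stands for the part that bears it (a point fixed in the world has none). Each returns a list of dicts, best first, with "score" (0 to 1); they miss things now and then, are a little off and sometimes report something else, mostly with a low value. They report only what shows in the picture. A call takes as long as a camera call.
- models.look_for(picture, target): "location" ([row, column] in pixels, amid what is visible of it).
- models.masks_of(picture, target): "mask" (400x640 bool, what is visible of it) and "location" ([row, column] in pixels, amid what is visible of it).
- models.spot_point(picture, target): "location" ([row, column] in pixels: a listed point, or the origin of a listed thing).
The state is a dict: "time": time; "q": joint angles; "dq": joint speeds; "tau": joint torques, N m; "position": TCP position; "tcp_rot": TCP orientation; "contact_force": force on the tool from outside, world axes, zero at the start; "torque": the same for the moment, N m; "width": finger opening in m.
Only numpy, scipy, OpenCV 4.12 (cv2) and the standard library are available. Lean on these libraries where they do the work, as an engineer would, in place of code of your own. Each camera call takes 0.05 s, during which the arm holds its last target.

## Working session

There is one attempt and no reset: what is moved stays moved. The work goes in short steps, Python scripts to look and compute and a tool call to move; the robot and the scene stay as the last step left them, time stands still between calls to the robot, and variables do not carry over. Pictures are saved under pics/ and viewed, and the job is handed in when it is done.

Besides the shell and the picture viewer there is one more tool, called after "Call:" by a JSON object that holds its "name" and its "arguments", one argument or row to a line. apply_moves: Moves the arm, as the interface text tells. Its arguments: {"type":"object","properties":{"series":{"type":"array"},"force":{"type":"number"}},"required":["series"]}

```bash
ls; mkdir -p pics; cat > h.py <<'E'
import numpy as np, cv2
from rig import telemetry, optics, workorder, models
def save(p,n):
    cv2.imwrite('pics/'+n+'.png', cv2.cvtColor(p['frame'],cv2.COLOR_RGB2BGR))
def cam(p,st=None):
    """returns K, R(world->cam), t"""
    K=np.array(p['mtx'],float)
    if 'rvec' in p:
        R=cv2.Rodrigues(np.array(p['rvec'],float))[0]; t=np.array(p['tvec'],float).ravel()
    else:
        T=np.eye(4);T[:3,:3]=np.array(st['tcp_rot']);T[:3,3]=st['position']
        W=T@np.array(p['T_tool_cam']); R=W[:3,:3].T; t=-R@W[:3,3]
    return K,R,t
def ray(c,rc):
    K,R,t=c; d=np.linalg.inv(K)@np.array([rc[1],rc[0],1.]); d=R.T@d; return -R.T@t, d/np.linalg.norm(d)
def atz(c,rc,z):
    o,d=ray(c,rc); return o+d*(z-o[2])/d[2]
def tri(obs):
    A=np.zeros((3,3));b=np.zeros(3)
    for c,rc in obs:
        o,d=ray(c,rc);P=np.eye(3)-np.outer(d,d);A+=P;b+=P@o
    x=np.linalg.solve(A,b); return x
def proj(c,X):
    K,R,t=c; v=K@(R@np.array(X)+t); return np.array([v[1]/v[2],v[0]/v[2]])
E
python3 - <<'E'
from h import *
s=telemetry.get_state(); print({k:np.round(v,3).tolist() for k,v in s.items()})
for n in ['side','top','wrist']:
    p=optics.read_camera(n); save(p,n+'0'); c=cam(p,s)
    print(n,'campos',np.round(-c[1].T@c[2],3),'fwd',np.round(c[1][2],2), c[0][0,0])
    for t in ['pin_head','hole_mark','clip_grip','clip_shoulder','clip_tip','bottle','tip_box','tube_rack']:
        r=models.spot_point(p,t)
        print(t,[(np.round(q['location'],1).tolist(),round(q['score'],2)) for q in r[:2]])
E
```

```text
pics
{'time': 0.0, 'q': [66.749, 5.011, 10.033, 95.098, 0.001, 90.001], 'dq': [-0.026, 0.051, 0.089, 0.005, 0.099, 0.035], 'tau': [-0.001, -52.039, 46.48, 0.017, 0.0, 0.0], 'position': [0.217, 0.505, 0.231], 'tcp_rot': [[0.395, 0.919, -0.001], [0.919, -0.395, -0.001], [-0.001, -0.0, -1.0]], 'contact_force': [-0.588, -0.035, -0.204], 'torque': [0.006, -0.008, -0.057], 'width': 0.085}
side campos [ 0.05  -0.653  0.672] fwd [ 0.52  0.65 -0.55] 465.1010357608401
pin_head [([221.4, 362.5], 0.56)]
hole_mark [([203.3, 315.5], 0.9)]
clip_grip [([322.2, 406.0], 0.8)]
clip_shoulder [([328.5, 404.6], 0.53)]
clip_tip []
bottle [([181.2, 232.1], 0.69)]
tip_box [([311.2, 483.1], 0.57)]
tube_rack [([157.7, 268.7], 0.91), ([321.6, 407.3], 0.21)]
top campos [0.458 0.017 1.293] fwd [ 0.13  0.01 -0.99] 467.7459542313581
pin_head [([243.7, 461.2], 0.5), ([195.2, 370.6], 0.46)]
hole_mark [([213.2, 327.8], 0.85)]
clip_grip [([244.4, 462.8], 0.4)]
clip_shoulder [([246.9, 459.8], 0.62)]
clip_tip []
bottle [([224.9, 216.7], 0.61)]
tip_box [([175.4, 460.9], 0.58)]
tube_rack [([162.2, 188.3], 0.75)]
wrist campos [0.152 0.533 0.372] fwd [ 0.26 -0.11 -0.96] 291.43680528626874
pin_head []
hole_mark []
clip_grip []
clip_shoulder []
clip_tip []
bottle []
tip_box []
tube_rack []
```

View pics/side0.png

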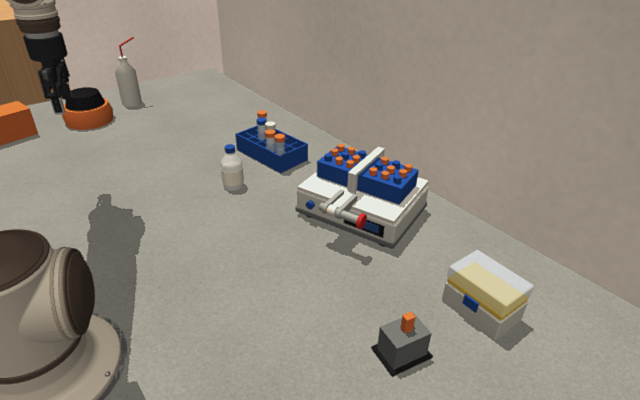

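View pics/top0.png

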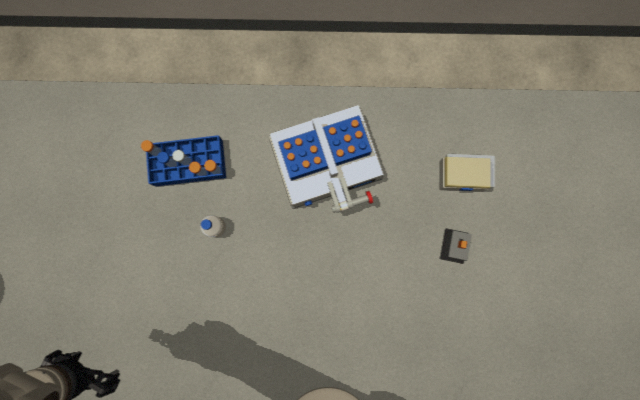

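```bash
cat >> h.py <<'E'
import pickle
E
python3 - <<'E'
from h import *
S=optics.read_camera('side');T=optics.read_camera('top')
cs=cam(S);ct=cam(T)
pickle.dump((cs,ct),open('cams.pkl','wb'))
for n,a,b in [('head',(221.4,362.5),(195.2,370.6)),('hole',(203.3,315.5),(213.2,327.8)),('grip',(322.2,406),(244.4,462.8)),('shoulder',(328.5,404.6),(246.9,459.8)),('bottle',(181.2,232.1),(224.9,216.7)),('tipbox',(311,483),(175.4,460.9)),('rack',(157.7,268.7),(162.2,188.3))]:
    x=tri([(cs,a),(ct,b)]);print(n,x.round(4),'res',(proj(cs,x)-a).round(1),(proj(ct,x)-b).round(1))
for n,(p,r) in {'side_z':(S,(170,420,260,460)),'top_z':(T,(150,300,280,500))}.items():
    f=p['frame'][r[0]:r[1],r[2]:r[3]]
    cv2.imwrite('pics/'+n+'.png',cv2.cvtColor(cv2.resize(f,None,fx=3.4 if n=='top_z' else 2.4,fy=3.4 if n=='top_z' else 2.4,interpolation=cv2.INTER_CUBIC),cv2.COLOR_RGB2BGR))
E
```

```text
head [ 0.6202 -0.0967  0.0906] res [-0.1  1.2] [ 0.7 -0.6]
hole [0.5736 0.0111 0.0963] res [ 0.  -0.6] [-0.4  0.3]
grip [ 0.4986 -0.3359  0.0799] res [-0.2  1.6] [ 0.8 -0.7]
shoulder [ 0.4948 -0.3345  0.0655] res [ 0.  -0.3] [-0.1  0.1]
bottle [0.5372 0.3174 0.0156] res [-0.1  1.9] [ 1.6 -1. ]
tipbox [ 0.6969 -0.3605 -0.0022] res [ 0.1 -0.6] [-0.3  0.3]
rack [ 0.7158  0.4144 -0.0131] res [-0.1  1.8] [ 1.6 -1.1]
```

View pics/side_z.png

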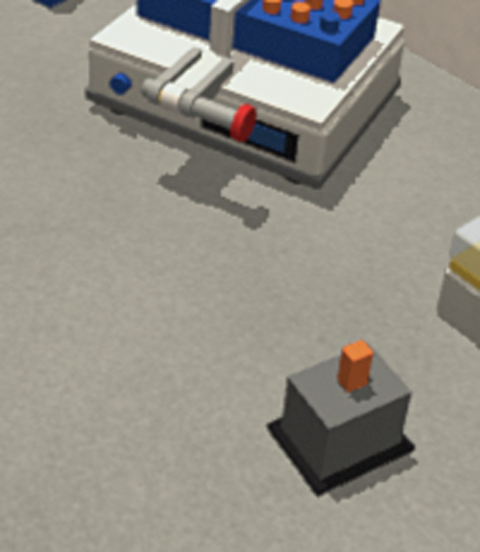

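View pics/top_z.png

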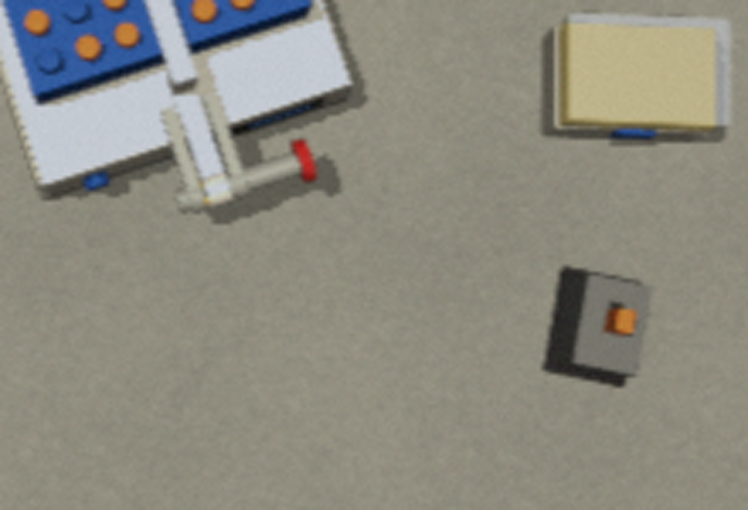

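```bash
cat >> h.py <<'E'
from scipy.spatial.transform import Rotation as Ro
def Rdown(xh,):
    a=np.radians(xh); x=np.array([np.cos(a),np.sin(a),0]); z=np.array([0,0,-1.]); return np.stack([x,np.cross(z,x),z],1)
def plan(pos,R,s=None):
    s=s or telemetry.get_state(); R0=np.array(s['tcp_rot']); 
    rv=Ro.from_matrix(R0.T@R).as_rotvec(degrees=True); d=R0.T@(np.array(pos)-s['position'])
    print('rotvec',rv.round(2),'shift',d.round(4),'| rows>=',max(np.linalg.norm(rv)/8.59,np.linalg.norm(d)/.05).round(1))
def show():
    s=telemetry.get_state(); print({k:np.round(s[k],3 if k!='position' else 4).tolist() for k in ['time','q','position','tcp_rot','contact_force','torque','width']}); return s
E
python3 -c "
from h import *
plan([.58,-.05,.26],Rdown(20))"
```

```text
rotvec [-0.    0.   46.75] shift [-0.367   0.5527 -0.0287] | rows>= 13.3
```

Call:
{"name": "apply_moves", "arguments": {
  "series": [
    [0,0,8,-0.02,0.03,-0.035,0],
    [0,0,16,-0.047,0.072,-0.04,0.5],
    [0,0,24,-0.074,0.114,-0.04,1],
    [0,0,32,-0.101,0.156,-0.04,1],
    [0,0,40,-0.128,0.198,-0.04,1]
  ]
}}

```text
time: 1.95
position: [0.3491, 0.308, 0.2715]
tcp_rot: [[0.895, 0.445, 0.001], [0.445, -0.895, 0.0], [0.001, -0.0, -1.0]]
contact_force: [0.7, 0.8, 0.2]
width: 0.0124
```

```bash
python3 -c "
from h import *
show();plan([.58,-.05,.26],Rdown(20))"
```

```text
{'time': 1.95, 'q': [41.431, -5.485, 4.173, 99.618, -0.004, 104.98], 'position': [0.3491, 0.308, 0.2715], 'tcp_rot': [[0.895, 0.445, 0.001], [0.445, -0.895, 0.0], [0.001, -0.0, -1.0]], 'contact_force': [0.664, 0.805, 0.204], 'torque': [-0.011, -0.017, -0.027], 'width': 0.012}
rotvec [-0.01 -0.04  6.45] shift [0.0473 0.4234 0.0115] | rows>= 8.5
```

Call:
{"name": "apply_moves", "arguments": {
  "series": [
    [0,0,2,0.01,0.05,0,1],
    [0,0,4,0.02,0.1,0,1],
    [0,0,6.5,0.03,0.149,0,1],
    [0,0,6.5,0.035,0.198,0.005,1],
    [0,0,6.5,0.035,0.247,0.01,1]
  ]
}}

```text
time: 2.45
position: [0.4916, 0.1037, 0.2613]
tcp_rot: [[0.938, 0.346, 0.001], [0.346, -0.938, 0.0], [0.001, 0.0, -1.0]]
contact_force: [1.3, 0.9, 0.6]
width: -0.0001
```

```bash
python3 -c "
from h import *
show();plan([.58,-.05,.26],Rdown(20))"
```

```text
{'time': 2.45, 'q': [11.906, -0.82, 7.466, 98.25, 0.003, 81.66], 'position': [0.4916, 0.1037, 0.2613], 'tcp_rot': [[0.938, 0.346, 0.001], [0.346, -0.938, 0.0], [0.001, 0.0, -1.0]], 'contact_force': [1.29, 0.931, 0.622], 'torque': [0.059, 0.006, -0.005], 'width': -0.0}
rotvec [ 0.   -0.04  0.25] shift [0.0297 0.1748 0.0013] | rows>= 3.5
```

Call:
{"name": "apply_moves", "arguments": {
  "series": [
    [0,0,0,0.008,0.05,0,1],
    [0,0,0,0.016,0.1,0,1],
    [0,0,0,0.024,0.145,0,1],
    [0,0,0,0.03,0.175,0,1],
    [0,0,0,0.03,0.175,0,1]
  ]
}}

```text
time: 2.95
position: [0.5805, -0.0516, 0.2601]
tcp_rot: [[0.94, 0.343, -0.001], [0.343, -0.94, -0.0], [-0.001, -0.0, -1.0]]
contact_force: [0.4, 0.3, -0.3]
width: 0.0001
```

```bash
python3 - <<'E'
from h import *
s=show()
cs,ct=pickle.load(open('cams.pkl','rb'))
p=optics.read_camera('wrist'); save(p,'w1'); c=cam(p,s); pickle.dump(c,open('w1.pkl','wb'))
for t in ['pin_head','hole_mark','clip_grip']:
    r=models.spot_point(p,t)
    for q in r[:2]: print(t,np.round(q['location'],1).tolist(),round(q['score'],2), atz(c,q['location'],.09).round(4))
E
```

```text
{'time': 2.95, 'q': [-5.062, 10.474, 19.413, 99.008, -0.031, 64.907], 'position': [0.5805, -0.0516, 0.2601], 'tcp_rot': [[0.94, 0.343, -0.001], [0.343, -0.94, -0.0], [-0.001, -0.0, -1.0]], 'contact_force': [0.358, 0.268, -0.255], 'torque': [-0.072, 0.015, -0.031], 'width': 0.0}
hole_mark [125.7, 337.2] 0.86 [0.5791 0.0124 0.09  ]
```

View pics/w1.png

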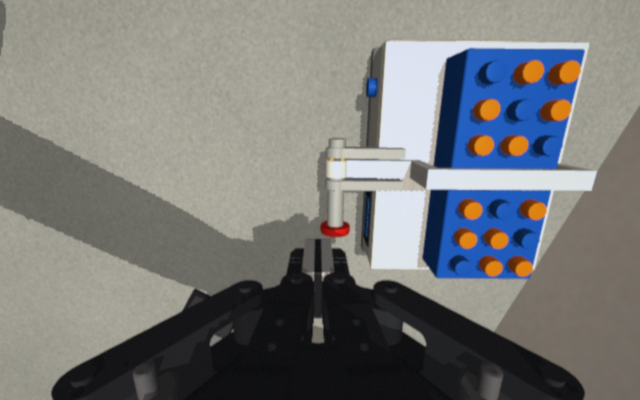

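```bash
python3 - <<'E'
from h import *
c=pickle.load(open('w1.pkl','rb'))
im=cv2.imread('pics/w1.png'); z=im[110:260,280:430]; cv2.imwrite('pics/w1z.png',cv2.resize(z,None,fx=4,fy=4,interpolation=cv2.INTER_CUBIC))
a=atz(c,(143,337),.09);b=atz(c,(229,335.2),.09); print(a,b,np.degrees(np.arctan2(*(b-a)[[0,1]])))
# shaker edges: left edge top at z? white plate
hsv=cv2.cvtColor(im,cv2.COLOR_BGR2HSV); m=((hsv[...,0]<8)|(hsv[...,0]>172))&(hsv[...,1]>150)&(hsv[...,2]>80)
m[:,:310]=0;m[:,360:]=0; ys,xs=np.where(m[:260]);print(ys.min(),ys.max(),xs.min(),xs.max(),ys.mean(),xs.mean())
E
```

```text
[ 0.58530761 -0.00412413  0.09      ] [ 0.61839493 -0.09555712  0.09      ] 160.1060729609835
222 236 321 348 230.0 334.24381625441697
```

View pics/w1z.png

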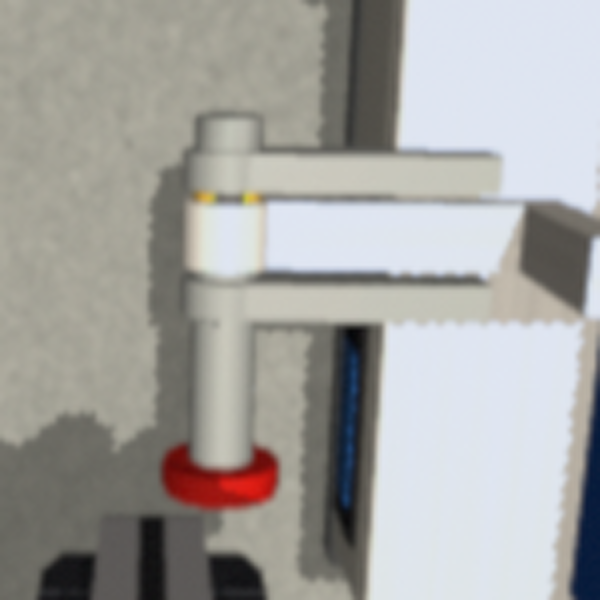

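```bash
python3 - <<'E'
from h import *
plan([.637,-.147,.15],Rdown(19.9))
E
```

```text
rotvec [-0.01 -0.    0.38] shift [0.02   0.1134 0.1115] | rows>= 3.2
```

Call:
{"name": "apply_moves", "arguments": {
  "series": [
    [0,0,0.4,0.008,0.045,0,1],
    [0,0,0.4,0.016,0.09,0,1],
    [0,0,0.4,0.02,0.113,0.03,1],
    [0,0,0.4,0.02,0.113,0.075,1],
    [0,0,0.4,0.02,0.113,0.1,1]
  ]
}}

```text
time: 3.65
position: [0.6363, -0.1466, 0.1579]
tcp_rot: [[0.94, 0.34, -0.003], [0.34, -0.94, 0.001], [-0.002, -0.002, -1.0]]
contact_force: [0.4, -0.1, -0.1]
width: 0.0
```

```bash
python3 - <<'E'
from h import *
s=show()
plan([.637,-.147,.085],Rdown(19.9))
S=optics.read_camera('side');save(S,'s1');p=optics.read_camera('wrist');save(p,'w2');print(models.spot_point(S,'pin_head')[:1],models.spot_point(p,'pin_head')[:1])
E
```

```text
{'time': 3.65, 'q': [-12.977, 18.753, 18.014, 89.434, 0.006, 57.144], 'position': [0.6363, -0.1466, 0.1579], 'tcp_rot': [[0.94, 0.34, -0.003], [0.34, -0.94, 0.001], [-0.002, -0.002, -1.0]], 'contact_force': [0.391, -0.087, -0.148], 'torque': [-0.037, 0.016, -0.047], 'width': 0.0}
rotvec [-0.1   0.14 -0.02] shift [0.0007 0.0007 0.0729] | rows>= 1.5
[{'location': [222.4, 361.3], 'score': 0.85}] [{'location': [148.8, 320.3], 'score': 0.76}]
```

View pics/w2.png

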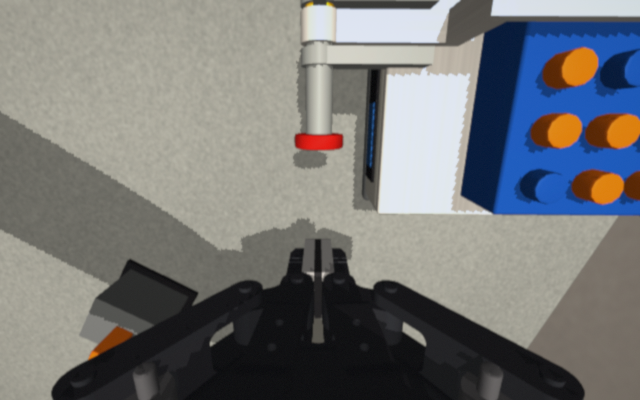

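View pics/s1.png

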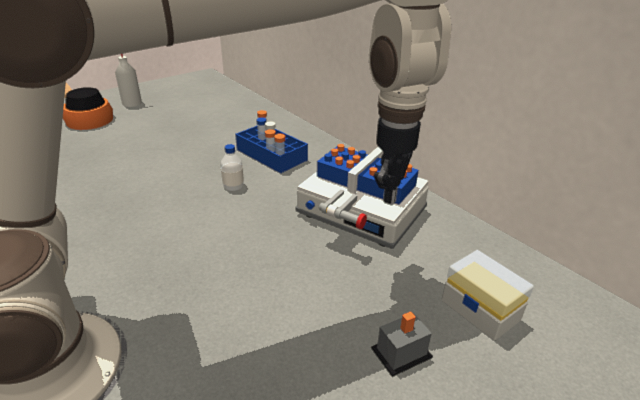

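Call:
{"name": "apply_moves", "arguments": {
  "series": [
    [0,0,0,0,0,0.04,1],
    [0,0,0,0,0,0.072,1],
    [0,0,0,0,-0.02,0.072,1],
    [0,0,0,0,-0.03,0.072,1],
    [0,0,0,0,-0.033,0.072,1]
  ]
}}

```text
time: 4.35
position: [0.627, -0.1152, 0.0924]
tcp_rot: [[0.94, 0.341, 0.004], [0.341, -0.94, -0.001], [0.004, 0.002, -1.0]]
contact_force: [-0.2, 0.5, 0.8]
width: 0.0001
```

Call:
{"name": "apply_moves", "arguments": {
  "series": [
    [0,0,0,0,-0.006,0,1],
    [0,0,0,0,-0.012,0,1],
    [0,0,0,0,-0.018,0,1],
    [0,0,0,0,-0.024,0,1],
    [0,0,0,0,-0.03,0,1]
  ]
}}

```text
time: 4.85
position: [0.6171, -0.0892, 0.0912]
tcp_rot: [[0.941, 0.339, 0.004], [0.339, -0.941, -0.003], [0.003, 0.004, -1.0]]
contact_force: [3.4, -5.7, 4.9]
width: 0.0004
```

Call:
{"name": "apply_moves", "arguments": {
  "series": [
    [0,0,0,0,-0.004,0,1],
    [0,0,0,0,-0.008,0,1],
    [0,0,0,0,-0.012,0,1],
    [0,0,0,0,-0.015,0,1],
    [0,0,0,0,-0.017,0,1]
  ]
}}

```text
time: 5.35
position: [0.6114, -0.0731, 0.0913]
tcp_rot: [[0.941, 0.339, 0.004], [0.339, -0.941, -0.002], [0.003, 0.004, -1.0]]
contact_force: [2.6, -5.3, 4.5]
width: 0.0001
```

Call:
{"name": "apply_moves", "arguments": {
  "series": [
    [0,0,0,0,-0.001,0,1],
    [0,0,0,0,-0.002,0,1],
    [0,0,0,0,-0.003,0,1],
    [0,0,0,0,-0.004,0,1],
    [0,0,0,0,-0.005,0,1]
  ]
}}

```text
time: 5.85
position: [0.6098, -0.0685, 0.0912]
tcp_rot: [[0.941, 0.339, 0.004], [0.339, -0.941, -0.002], [0.003, 0.003, -1.0]]
contact_force: [3.0, -5.4, 4.1]
width: -0.0003
```

Call:
{"name": "apply_moves", "arguments": {
  "series": [
    [0,0,0,0,-0.001,0,1],
    [0,0,0,0,-0.002,0,1],
    [0,0,0,0,-0.003,0,1],
    [0,0,0,0,-0.003,0,1]
  ]
}}

```text
time: 6.25
position: [0.6096, -0.0679, 0.0914]
tcp_rot: [[0.941, 0.337, 0.006], [0.337, -0.941, -0.006], [0.003, 0.008, -1.0]]
contact_force: [8.0, -16.5, 1.6]
width: -0.0
```

Call:
{"name": "apply_moves", "arguments": {
  "series": [
    [0,0,0,0,-0.0015,0,1],
    [0,0,0,0,-0.0015,0,1]
  ]
}}

```text
time: 6.45
position: [0.6095, -0.0679, 0.0914]
tcp_rot: [[0.942, 0.336, 0.007], [0.336, -0.942, -0.009], [0.004, 0.011, -1.0]]
contact_force: [9.8, -22.8, 0.6]
width: -0.0
```

Call:
{"name": "apply_moves", "arguments": {
  "series": [
    [0,0,0,0,0.02,0,1],
    [0,0,0,0,0.05,0,1],
    [0,0,0,0,0.06,-0.03,1],
    [0,0,0,0,0.06,-0.08,1],
    [0,0,0,0,0.06,-0.12,1]
  ]
}}

```text
time: 6.95
position: [0.627, -0.1204, 0.2116]
tcp_rot: [[0.941, 0.339, 0.0], [0.339, -0.941, 0.0], [0.0, -0.0, -1.0]]
contact_force: [1.6, 0.4, 1.0]
width: 0.0001
```

```bash
python3 - <<'E'
from h import *
s=show()
S=optics.read_camera('side');save(S,'s2');T=optics.read_camera('top');save(T,'t2')
cs=cam(S);ct=cam(T)
for t in ['pin_head','hole_mark','clip_grip','clip_shoulder']:
    a=models.spot_point(S,t);b=models.spot_point(T,t)
    print(t,[(np.round(q['location'],1),round(q['score'],2)) for q in a+b])
    if a and b: x=tri([(cs,a[0]['location']),(ct,b[0]['location'])]);print(x.round(4))
for n,(p,r) in {'s2z':(S,(170,420,260,460)),'t2z':(T,(150,300,280,500))}.items():
    f=p['frame'][r[0]:r[1],r[2]:r[3]]
    cv2.imwrite('pics/'+n+'.png',cv2.cvtColor(cv2.resize(f,None,fx=3.4 if n[0]=='t' else 2.4,fy=3.4 if n[0]=='t' else 2.4,interpolation=cv2.INTER_CUBIC),cv2.COLOR_RGB2BGR))
# clip view: TCP over clip
plan([.499,-.335,.26],Rdown(20))
E
```

```text
{'time': 6.95, 'q': [-10.882, 17.222, 22.048, 94.812, 0.028, 59.32], 'position': [0.627, -0.1204, 0.2116], 'tcp_rot': [[0.941, 0.339, 0.0], [0.339, -0.941, 0.0], [0.0, -0.0, -1.0]], 'contact_force': [1.616, 0.397, 1.042], 'torque': [0.046, -0.083, -0.014], 'width': 0.0}
pin_head [(array([214.7, 344.5]), 0.86), (array([200.9, 351.8]), 0.54)]
[ 0.607  -0.0501  0.0864]
hole_mark [(array([201.9, 317.4]), 0.89), (array([209.7, 327.3]), 0.82)]
[0.5818 0.0131 0.0957]
clip_grip [(array([201.9, 316. ]), 0.62), (array([322.5, 409.8]), 0.57), (array([242., 465.]), 0.45)]
[ 0.4479 -0.2439  0.304 ]
clip_shoulder [(array([326.9, 405.6]), 0.75), (array([244.4, 457.4]), 0.5), (array([160.5, 187. ]), 0.27)]
[ 0.5018 -0.3301  0.0605]
rotvec [-0.06  0.09 -0.15] shift [-0.1934  0.1592 -0.0517] | rows>= 5.1
```

View pics/t2z.png

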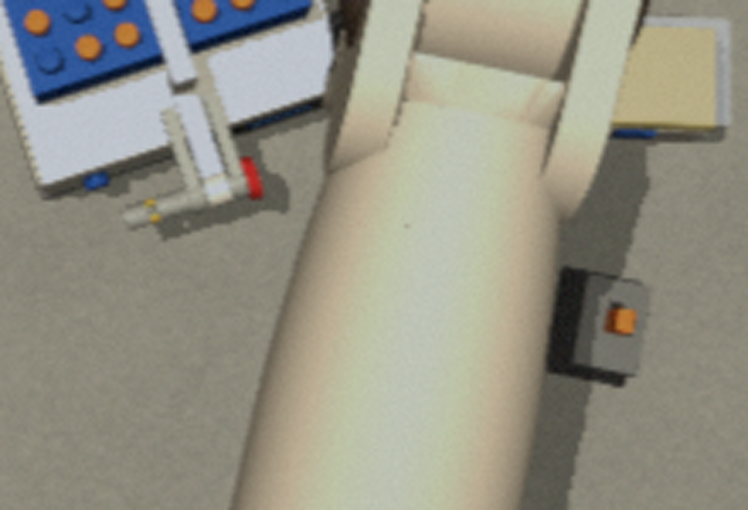

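Call:
{"name": "apply_moves", "arguments": {
  "series": [
    [0,0,0,-0.035,0.025,-0.02,0.5],
    [0,0,0,-0.072,0.055,-0.035,0],
    [0,0,0,-0.11,0.09,-0.05,0],
    [0,0,0,-0.145,0.12,-0.05,0],
    [0,0,0,-0.18,0.145,-0.05,0]
  ]
}}

```text
time: 7.95
position: [0.5058, -0.319, 0.2594]
tcp_rot: [[0.941, 0.339, 0.0], [0.339, -0.941, -0.0], [0.0, 0.0, -1.0]]
contact_force: [0.2, 0.0, 0.4]
width: 0.0428
```

Call:
{"name": "apply_moves", "arguments": {
  "series": [
    [0,0,0,-0.015,0.015,0,0],
    [0,0,0,-0.015,0.015,0,0]
  ]
}}

```text
time: 8.15
position: [0.4964, -0.3386, 0.2588]
tcp_rot: [[0.942, 0.336, -0.001], [0.336, -0.942, 0.0], [-0.001, -0.0, -1.0]]
contact_force: [0.4, 0.6, 0.3]
width: 0.0429
```

```bash
python3 - <<'E'
from h import *
s=show()
p=optics.read_camera('wrist'); save(p,'w3'); c=cam(p,s); pickle.dump(c,open('w3.pkl','wb'))
for t in ['clip_grip','clip_shoulder']:
    r=models.spot_point(p,t)
    for q in r[:2]: print(t,np.round(q['location'],1).tolist(),round(q['score'],2), atz(c,q['location'],.077 if t=='clip_grip' else .06).round(4))
z=p['frame'][80:330,170:470];cv2.imwrite('pics/w3z.png',cv2.cvtColor(cv2.resize(z,None,fx=2.4,fy=2.4,interpolation=cv2.INTER_CUBIC),cv2.COLOR_RGB2BGR))
E
```

```text
{'time': 8.15, 'q': [-34.292, 13.056, 22.289, 99.277, -0.022, 36.063], 'position': [0.4964, -0.3386, 0.2588], 'tcp_rot': [[0.942, 0.336, -0.001], [0.336, -0.942, 0.0], [-0.001, -0.0, -1.0]], 'contact_force': [0.363, 0.579, 0.27], 'torque': [-0.026, 0.02, -0.017], 'width': 0.043}
clip_grip [179.4, 322.3] 0.7 [ 0.5014 -0.3354  0.077 ]
clip_shoulder [175.3, 317.9] 0.51 [ 0.4963 -0.3359  0.06  ]
```

View pics/w3.png

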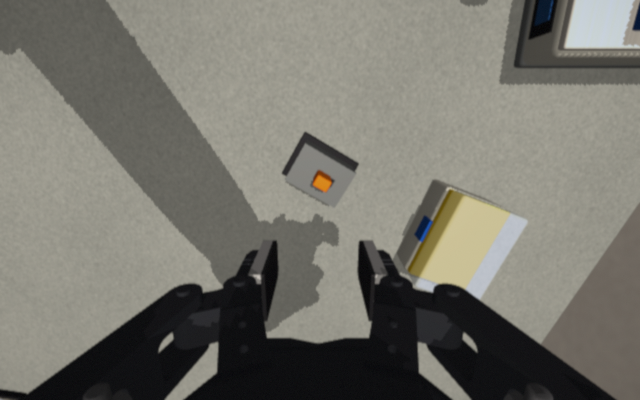

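View pics/w3z.png

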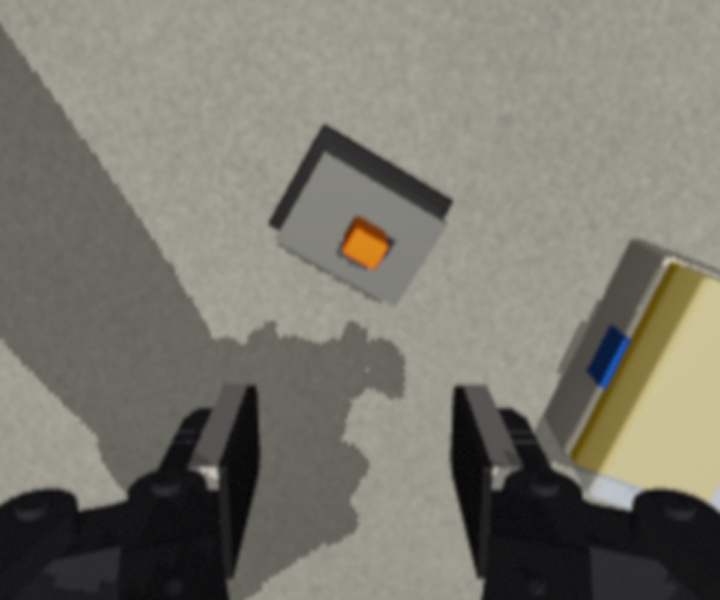

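```bash
python3 - <<'E'
from h import *
plan([.485,-.333,.19],Rdown(79.8))
c=pickle.load(open('w3.pkl','rb'))
P=[atz(c,(80+v/2.4,170+u/2.4),.06) for u,v in [(325,152),(447,222),(395,302),(275,240)]]
for a in P: print(a.round(4))
e=P[1]-P[0];print(np.degrees(np.arctan2(e[1],e[0])),np.linalg.norm(e)); e=P[2]-P[3];print(np.degrees(np.arctan2(e[1],e[0])),np.linalg.norm(e));e=P[2]-P[1];print(np.degrees(np.arctan2(e[1],e[0])),np.linalg.norm(e)); print(sum(P)/4)
E
```

```text
rotvec [-4.000e-02 -1.000e-02 -5.994e+01] shift [-0.0115 -0.0071  0.069 ] | rows>= 7.0
[ 0.4701 -0.3055  0.06  ]
[ 0.5379 -0.3175  0.06  ]
[ 0.5283 -0.3648  0.06  ]
[ 0.4607 -0.3546  0.06  ]
-9.999773470140916 0.06878408860152667
-8.574361495132738 0.06829339506404447
-101.47880924958362 0.04830872751788531
[ 0.49926488 -0.33559578  0.06      ]
```

Call:
{"name": "apply_moves", "arguments": {
  "series": [
    [0,0,-8.5,-0.002,-0.001,0.014,0],
    [0,0,-17,-0.004,-0.002,0.028,0],
    [0,0,-25.5,-0.006,-0.004,0.042,0],
    [0,0,-34,-0.009,-0.006,0.056,0],
    [0,0,-42,-0.011,-0.007,0.069,0]
  ]
}}

```text
time: 8.8
position: [0.4858, -0.332, 0.1895]
tcp_rot: [[0.465, 0.886, -0.0], [0.886, -0.465, 0.0], [0.0, -0.0, -1.0]]
contact_force: [0.1, -0.6, -0.9]
width: 0.0431
```

Call:
{"name": "apply_moves", "arguments": {
  "series": [
    [0,0,-8,0,0,0,0],
    [0,0,-16,0,0,0,0],
    [0,0,-18,0,0,0,0],
    [0,0,-18,0,0,0,0]
  ]
}}

```text
time: 9.2
position: [0.486, -0.3322, 0.1902]
tcp_rot: [[0.174, 0.985, -0.0], [0.985, -0.174, 0.0], [0.0, -0.0, -1.0]]
contact_force: [-0.0, 0.8, -0.1]
width: 0.0428
```

```bash
python3 - <<'E'
from h import *
s=show()
p=optics.read_camera('wrist'); save(p,'w4'); c=cam(p,s); pickle.dump(c,open('w4.pkl','wb'))
for t in ['clip_grip','clip_shoulder','clip_tip']:
    r=models.spot_point(p,t)
    for q in r[:2]: print(t,np.round(q['location'],1).tolist(),round(q['score'],2), atz(c,q['location'],.077 if t=='clip_grip' else .06).round(4))
z=p['frame'][60:260,220:420];cv2.imwrite('pics/w4z.png',cv2.cvtColor(cv2.resize(z,None,fx=3,fy=3,interpolation=cv2.INTER_CUBIC),cv2.COLOR_RGB2BGR))
E
```

```text
{'time': 9.2, 'q': [-34.363, 9.693, 10.723, 91.044, 0.011, -24.34], 'position': [0.486, -0.3322, 0.1902], 'tcp_rot': [[0.174, 0.985, -0.0], [0.985, -0.174, 0.0], [0.0, -0.0, -1.0]], 'contact_force': [-0.009, 0.786, -0.114], 'torque': [0.014, 0.016, -0.048], 'width': 0.043}
clip_grip [212.6, 316.2] 0.68 [ 0.5006 -0.3365  0.077 ]
clip_shoulder [205.1, 317.0] 0.68 [ 0.4988 -0.3355  0.06  ]
```

View pics/w4z.png

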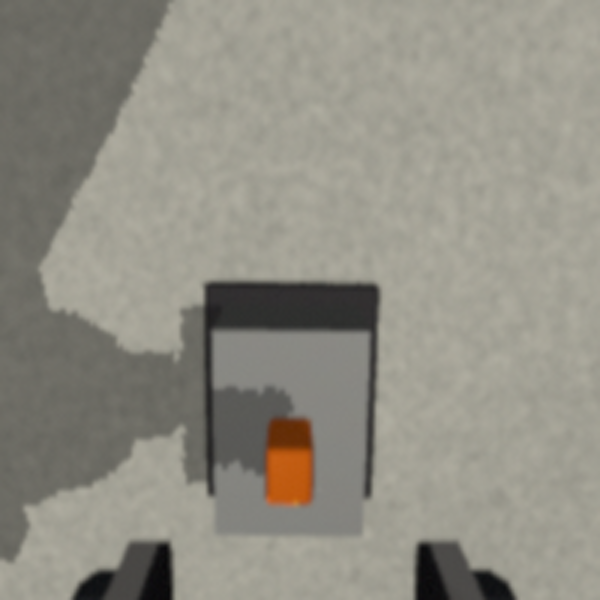

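```bash
python3 - <<'E'
from h import *
c=pickle.load(open('w4.pkl','rb'))
f=lambda u,v,z:atz(c,(60+v/3,220+u/3),z)
print(f(289,476,.094), f(266,476,.094)-f(312,476,.094), f(289,503,.094)-f(289,448,.094))
Q=[f(u,v,.06) for u,v in [(212,328),(370,328),(362,535),(217,535)]];print(sum(Q)/4)
g=f(289,476,.094); s=telemetry.get_state(); g[2]=.0675; print('s');plan(g,Rdown(80)); print(Rdown(80).T@(g-sum(Q)/4))
E
```

```text
[ 0.50042624 -0.33627004  0.094     ] [-0.00231158 -0.01308723  0.        ] [ 0.01660586 -0.00295674  0.        ]
[ 0.4986942  -0.33571482  0.06      ]
s
rotvec [-0.   -0.   -0.16] shift [-0.0007  0.0152  0.1228] | rows>= 2.5
[-0.00024602  0.00180214 -0.0075    ]
```

Call:
{"name": "apply_moves", "arguments": {
  "series": [
    [0,0,0,-0.0007,0.0152,0.045,0],
    [0,0,0,-0.0007,0.0152,0.09,0],
    [0,0,0,-0.0007,0.0152,0.115,0],
    [0,0,0,-0.0007,0.0152,0.124,0],
    [0,0,0,-0.0007,0.0152,0.124,0]
  ],
  "force": 40
}}

```text
time: 9.9
position: [0.4997, -0.3364, 0.0656]
tcp_rot: [[0.176, 0.984, -0.001], [0.984, -0.176, 0.001], [0.001, -0.002, -1.0]]
contact_force: [0.0, 0.0, 0.0]
width: 0.0429
```

```bash
python3 - <<'E'
from h import *
s=show()
p=optics.read_camera('wrist'); save(p,'w5')
S=optics.read_camera('side'); cv2.imwrite('pics/s5.png',cv2.cvtColor(cv2.resize(S['frame'][240:400,300:540],None,fx=3,fy=3,interpolation=cv2.INTER_CUBIC),cv2.COLOR_RGB2BGR))
E
```

```text
{'time': 9.9, 'q': [-33.949, 12.184, -0.171, 77.747, 0.001, -23.784], 'position': [0.4997, -0.3364, 0.0656], 'tcp_rot': [[0.176, 0.984, -0.001], [0.984, -0.176, 0.001], [0.001, -0.002, -1.0]], 'contact_force': [0.039, 0.007, 0.003], 'torque': [0.024, -0.014, -0.005], 'width': 0.043}
```

View pics/w5.png

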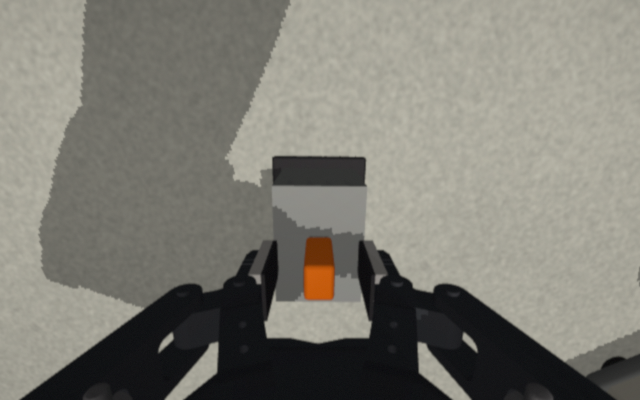

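View pics/s5.png

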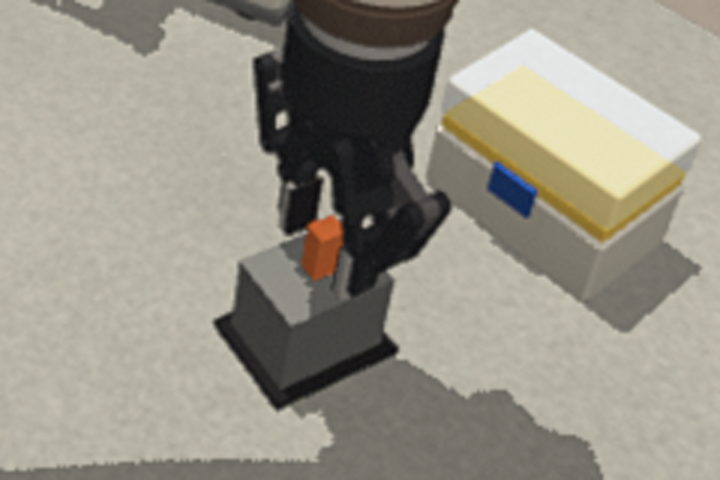

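Call:
{"name": "apply_moves", "arguments": {
  "series": [
    [0,0,0,0,0,0,1],
    [0,0,0,0,0,0,1],
    [0,0,0,0,0,0,1],
    [0,0,0,0,0,0,1],
    [0,0,0,0,0,0,1]
  ],
  "force": 40
}}

```text
time: 10.5
position: [0.5008, -0.3373, 0.068]
tcp_rot: [[0.176, 0.984, 0.002], [0.984, -0.176, -0.001], [-0.001, 0.002, -1.0]]
contact_force: [0.1, -0.7, 6.2]
width: 0.0128
```

Call:
{"name": "apply_moves", "arguments": {
  "series": [
    [0,0,0,0,0,-0.02,1],
    [0,0,0,0,0,-0.05,1],
    [0,0,0,0,0,-0.09,1],
    [0,0,0,0,0,-0.13,1],
    [0,0,0,0,0,-0.13,1]
  ]
}}

```text
time: 11.0
position: [0.5016, -0.3379, 0.2029]
tcp_rot: [[0.176, 0.984, 0.007], [0.984, -0.176, -0.005], [-0.004, 0.008, -1.0]]
contact_force: [0.2, -0.4, 0.1]
width: 0.013
```

```bash
python3 - <<'E'
from h import *
s=show()
p=optics.read_camera('wrist'); save(p,'w6');c=cam(p,s)
S=optics.read_camera('side'); cv2.imwrite('pics/s6.png',cv2.cvtColor(cv2.resize(S['frame'][200:380,340:520],None,fx=4,fy=4,interpolation=cv2.INTER_CUBIC),cv2.COLOR_RGB2BGR))
for n,q in (('w',p),('s',S)):
  for t in ['clip_grip','clip_shoulder','clip_tip']:
    print(n,t,[(np.round(a['location'],1),round(a['score'],2)) for a in models.spot_point(q,t)[:2]])
E
```

```text
{'time': 11.0, 'q': [-33.964, 11.594, 14.316, 92.206, -0.001, -23.808], 'position': [0.5016, -0.3379, 0.2029], 'tcp_rot': [[0.176, 0.984, 0.007], [0.984, -0.176, -0.005], [-0.004, 0.008, -1.0]], 'contact_force': [0.158, -0.384, 0.111], 'torque': [-0.003, 0.008, 0.026], 'width': 0.013}
w clip_grip [(array([258.8, 317. ]), 0.67)]
w clip_shoulder [(array([241.2, 315.6]), 0.82)]
w clip_tip [(array([214.1, 319.2]), 0.87)]
s clip_grip [(array([261.9, 418.3]), 0.72)]
s clip_shoulder [(array([272.1, 416. ]), 0.56)]
s clip_tip []
```

View pics/w6.png

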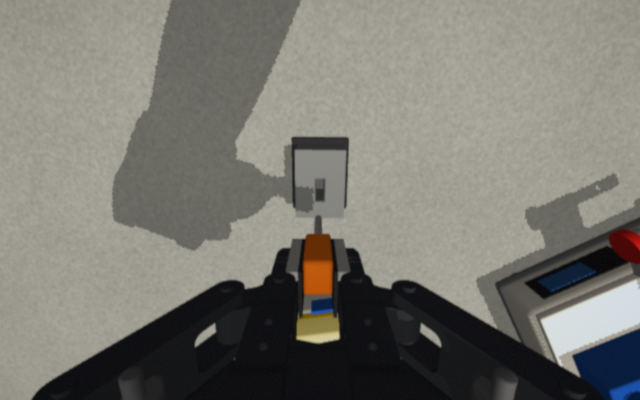

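View pics/s6.png

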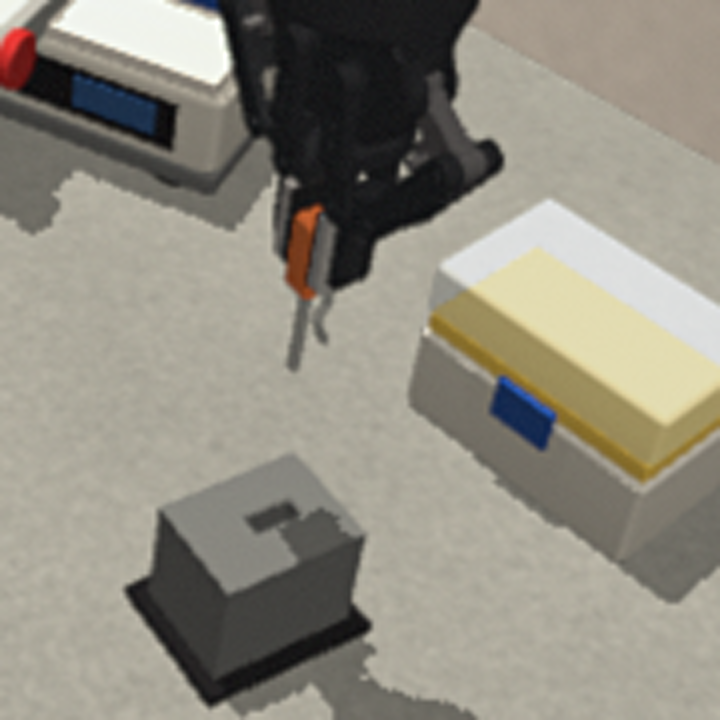

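```bash
python3 - <<'E'
from h import *
im=cv2.imread('pics/w6.png'); cv2.imwrite('pics/w6z.png',cv2.resize(im[195:345,260:380],None,fx=4,fy=4,interpolation=cv2.INTER_CUBIC))
p=optics.read_camera('wrist');K=p['mtx'];T=np.array(p['T_tool_cam']);print(T.round(4).tolist())
def tool(rc,z):
    d=T[:3,:3]@(np.linalg.inv(K)@[rc[1],rc[0],1]);o=T[:3,3];return o+d*(z-o[2])/d[2]
print(tool((216.5,318.5),.052),tool((214,319.2),.052),tool((216.5,318.5),.048))
print('shoulder',tool((241.2,315.6),.008)); print('gripc',tool((258.8,317),-.009))
E
```

```text
[[1.0, 0.0001, -0.0009, -0.0002], [0.0001, 0.9589, 0.2838, -0.0713], [0.0009, -0.2838, 0.9589, -0.1417], [0.0, 0.0, 0.0, 1.0]]
[ 0.00027435 -0.00271779  0.052     ] [ 0.00076435 -0.00457778  0.052     ] [ 0.00026387 -0.00413511  0.048     ]
shoulder [-0.00144781 -0.00369791  0.008     ]
gripc [-0.00062301 -0.00173219 -0.009     ]
```

View pics/w6z.png

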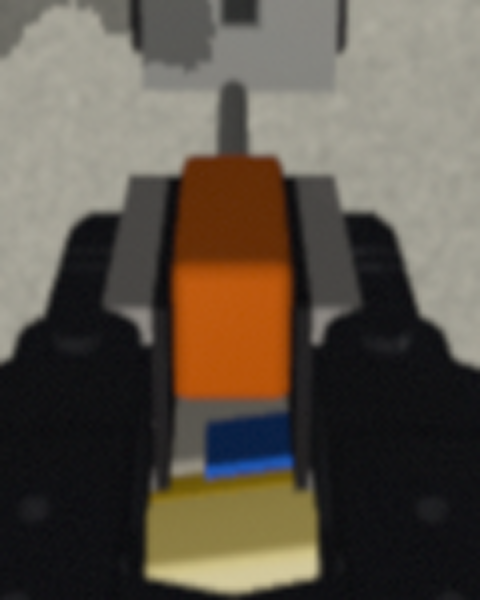

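```bash
python3 - <<'E'
from h import *
cs,ct=pickle.load(open('cams.pkl','rb'))
b=atz(ct,(150+210/3.4,280+152/3.4),.097);print('band',b)
d=np.array([-.340,.940]);n=np.array([.940,.340]);P0=np.array([.619,-.0965]);
for q in (b[:2],np.array([.580,.0116]),np.array([.5818,.0131])): print((q-P0)@d,(q-P0)@n)
h=b[:2]; tgt=h+n*.02
plan([tgt[0],tgt[1],.22],Rdown(109.9))
E
```

```text
band [0.57597614 0.0198124  0.097     ]
0.12396177452776028 -0.0008962147073025631
0.114874 9.399999999996911e-05
0.115672 0.0022959999999999994
rotvec [ -0.07  -0.06 -30.05] shift [ 0.3743  0.0294 -0.0244] | rows>= 7.5
```

Call:
{"name": "apply_moves", "arguments": {
  "series": [
    [0,0,-4,0.035,0.003,-0.02,1],
    [0,0,-10,0.08,0.006,-0.025,1],
    [0,0,-16,0.125,0.01,-0.025,1],
    [0,0,-23,0.17,0.014,-0.025,1],
    [0,0,-30,0.215,0.018,-0.025,1]
  ]
}}

```text
time: 11.95
position: [0.5558, -0.1267, 0.2212]
tcp_rot: [[-0.344, 0.939, -0.0], [0.939, 0.344, 0.0], [0.0, -0.0, -1.0]]
contact_force: [0.9, 0.1, -1.1]
width: 0.0133
```

```bash
python3 - <<'E'
from h import *
show()
plan([.5948,.0266,.22],Rdown(109.9))
E
```

```text
{'time': 11.95, 'q': [-12.84, 7.569, 11.772, 94.211, -0.001, -32.959], 'position': [0.5558, -0.1267, 0.2212], 'tcp_rot': [[-0.344, 0.939, -0.0], [0.939, 0.344, 0.0], [0.0, -0.0, -1.0]], 'contact_force': [0.92, 0.066, -1.103], 'torque': [-0.077, -0.028, -0.018], 'width': 0.013}
rotvec [-0.01 -0.    0.22] shift [0.1305 0.0894 0.0012] | rows>= 3.2
```

Call:
{"name": "apply_moves", "arguments": {
  "series": [
    [0,0,0.2,0.038,0.026,0,1],
    [0,0,0.2,0.076,0.052,0,1],
    [0,0,0.2,0.11,0.076,0,1],
    [0,0,0.2,0.13,0.089,0,1],
    [0,0,0.2,0.13,0.089,0.025,1]
  ]
}}

```text
time: 12.45
position: [0.5968, 0.0274, 0.1984]
tcp_rot: [[-0.34, 0.941, 0.004], [0.941, 0.34, 0.001], [-0.001, 0.004, -1.0]]
contact_force: [-0.2, 0.1, -0.6]
width: 0.0137
```

Call:
{"name": "apply_moves", "arguments": {
  "series": [
    [0,0,0,0,0,0,1],
    [0,0,0,0,0,0,1]
  ]
}}

```text
time: 12.65
position: [0.5948, 0.0239, 0.1961]
tcp_rot: [[-0.336, 0.942, -0.002], [0.942, 0.336, -0.0], [0.0, -0.002, -1.0]]
contact_force: [1.1, 0.4, 0.3]
width: 0.0131
```

```bash
python3 - <<'E'
from h import *
s=show()
p=optics.read_camera('wrist'); save(p,'w7');c=cam(p,s);pickle.dump((c,s),open('w7.pkl','wb'))
for t in ['clip_tip','hole_mark','clip_shoulder']:
    print(t,[(np.round(a['location'],1),round(a['score'],2)) for a in models.spot_point(p,t)[:2]])
im=cv2.imread('pics/w7.png'); cv2.imwrite('pics/w7z.png',cv2.resize(im[80:280,220:420],None,fx=4,fy=4,interpolation=cv2.INTER_CUBIC)[:600])
E
```

```text
{'time': 12.65, 'q': [2.302, 10.777, 12.611, 91.925, -0.006, -17.339], 'position': [0.5948, 0.0239, 0.1961], 'tcp_rot': [[-0.336, 0.942, -0.002], [0.942, 0.336, -0.0], [0.0, -0.002, -1.0]], 'contact_force': [1.15, 0.381, 0.344], 'torque': [-0.0, 0.028, -0.01], 'width': 0.013}
clip_tip [(array([214.8, 316.9]), 0.7)]
hole_mark [(array([177.5, 310.3]), 0.95)]
clip_shoulder [(array([240.6, 316.4]), 0.92)]
```

View pics/w7z.png

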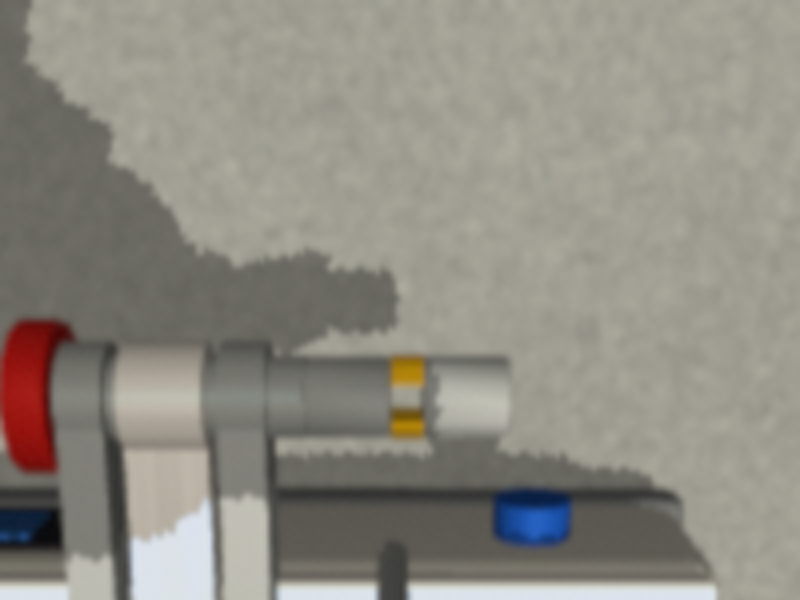

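```bash
cat >> h.py <<'E'
TTC=np.array([[1.0, 0.0001, -0.0009, -0.0002], [0.0001, 0.9589, 0.2838, -0.0713], [0.0009, -0.2838, 0.9589, -0.1417]])
def tool(rc,z,K):
    d=TTC[:,:3]@(np.linalg.inv(K)@[rc[1],rc[0],1]);o=TTC[:,3];return o+d*(z-o[2])/d[2]
E
python3 - <<'E'
from h import *
c,s=pickle.load(open('w7.pkl','rb'));K=c[0]
h1=tool((180.4,321.75),s['position'][2]-.099,K);t=tool((215.75,318.25),.052,K)
pin=tool((80+396.5/4,320),s['position'][2]-.093,K)
print('hole',h1,'tip',t,'pin y',pin,'diff',h1-t)
print('hole_world',s['position']+np.array(s['tcp_rot'])@h1, 'atz',atz(c,(180.4,321.75),.099), 'mark',atz(c,(177.5,310.3),.09))
# from top cam after push
E
```

```text
hole [ 0.00311769 -0.01871067  0.09707603] tip [ 0.00012945 -0.00323429  0.052     ] pin y [ 0.00169735 -0.0185048   0.10307603] diff [ 0.00298825 -0.01547639  0.04507603]
hole_world [0.57594241 0.02050533 0.09903039] atz [0.5757247  0.02001844 0.099     ] mark [0.57845293 0.01058856 0.09      ]
```

Call:
{"name": "apply_moves", "arguments": {
  "series": [
    [0,0,0,0.002,-0.01,0.005,1],
    [0,0,0,0.003,-0.0155,0.02,1],
    [0,0,0,0.003,-0.0155,0.032,1],
    [0,0,0,0.003,-0.0155,0.035,1],
    [0,0,0,0.003,-0.0155,0.035,1]
  ]
}}

```text
time: 13.35
position: [0.5797, 0.0216, 0.1611]
tcp_rot: [[-0.336, 0.942, -0.001], [0.942, 0.336, 0.0], [0.0, -0.001, -1.0]]
contact_force: [-0.5, -0.6, -0.5]
width: 0.0134
```

```bash
python3 - <<'E'
from h import *
s=show()
p=optics.read_camera('wrist'); save(p,'w8');c=cam(p,s);pickle.dump((c,s),open('w8.pkl','wb'))
im=cv2.imread('pics/w8.png'); cv2.imwrite('pics/w8z.png',cv2.resize(im[170:270,260:380],None,fx=6,fy=6,interpolation=cv2.INTER_CUBIC))
S=optics.read_camera('side'); save(S,'s8');cv2.imwrite('pics/s8z.png',cv2.cvtColor(cv2.resize(S['frame'][140:260,260:420],None,fx=5,fy=5,interpolation=cv2.INTER_CUBIC),cv2.COLOR_RGB2BGR))
E
```

```text
{'time': 13.35, 'q': [2.134, 8.281, 5.917, 87.669, 0.001, -17.501], 'position': [0.5797, 0.0216, 0.1611], 'tcp_rot': [[-0.336, 0.942, -0.001], [0.942, 0.336, 0.0], [0.0, -0.001, -1.0]], 'contact_force': [-0.478, -0.585, -0.542], 'torque': [0.035, -0.016, 0.045], 'width': 0.013}
```

View pics/w8z.png

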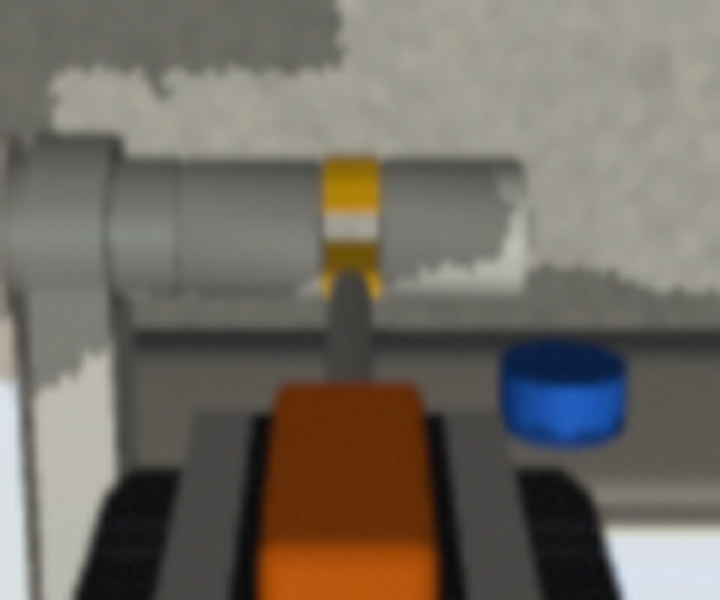

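View pics/s8z.png

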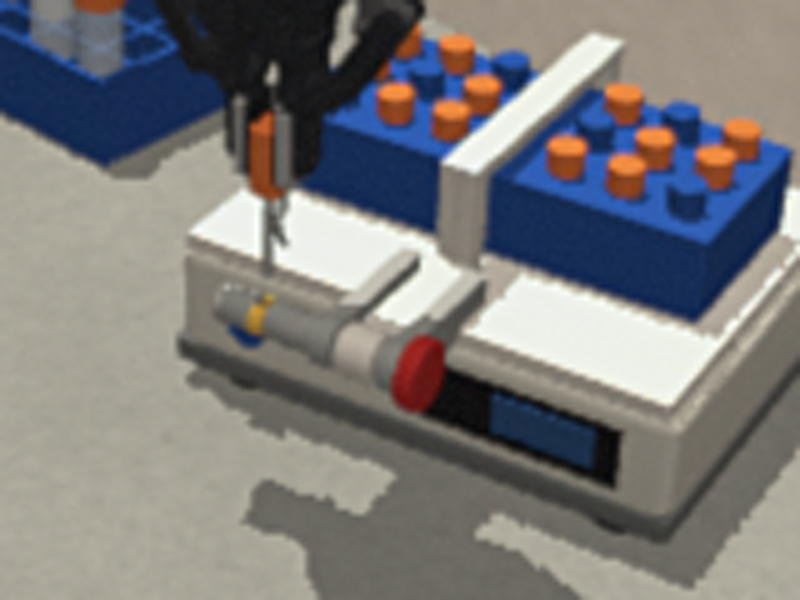

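```bash
python3 - <<'E'
from h import *
c,s=pickle.load(open('w8.pkl','rb'));K=c[0]
for r in (205.3,210.2,215): print(tool((r,318.5),.0621,K))
print('pin edges',tool((170+158/6,318),.0711,K),tool((170+297/6,318),.0711,K))
for z in (.050,.052,.054): print('tip',tool((215.6,318.2),z,K), tool((216.3,318.2),z,K))
# side view check
S=optics.read_camera('side');cs=cam(S)
for z in (.103,.105,.107,.109,.111):
  t=s['position']+np.array(s['tcp_rot'])@[0.0002,-.003,s['position'][2]-z]; print(z,proj(cs,t))
E
```

```text
[ 0.00032526 -0.00778723  0.0621    ]
[ 0.00032826 -0.00400981  0.0621    ]
[ 0.00033122 -0.00027251  0.0621    ]
pin edges [-3.60892872e-05 -1.20989233e-02  7.11000000e-02] [-3.03620430e-05  6.55788354e-03  7.11000000e-02]
tip [ 9.11732642e-05 -4.04762744e-03  5.00000000e-02] [ 9.14322626e-05 -3.53141804e-03  5.00000000e-02]
tip [ 9.42110656e-05 -3.34598558e-03  5.20000000e-02] [ 9.44727661e-05 -2.82439058e-03  5.20000000e-02]
tip [ 9.72488670e-05 -2.64434371e-03  5.40000000e-02] [ 9.75132696e-05 -2.11736313e-03  5.40000000e-02]
0.103 [198.358941   313.41730341]
0.105 [197.6042781  313.42835168]
0.107 [196.84799012 313.43942374]
0.109 [196.0900718  313.45051967]
0.111 [195.33051788 313.46163954]
```

Call:
{"name": "apply_moves", "arguments": {
  "series": [
    [0,0,0,0.0002,-0.0005,0.004,1],
    [0,0,0,0.0002,-0.0005,0.006,1],
    [0,0,0,0.0002,-0.0005,0.007,1],
    [0,0,0,0.0002,-0.0005,0.008,1],
    [0,0,0,0.0002,-0.0005,0.009,1]
  ]
}}

```text
time: 14.0
position: [0.5792, 0.0218, 0.1523]
tcp_rot: [[-0.336, 0.942, 0.0], [0.942, 0.336, 0.0], [0.0, 0.0, -1.0]]
contact_force: [1.5, -0.3, -0.1]
width: 0.0134
```

Call:
{"name": "apply_moves", "arguments": {
  "series": [
    [0,0,0,0,0,0.001,1],
    [0,0,0,0,0,0.002,1],
    [0,0,0,0,0,0.003,1],
    [0,0,0,0,0,0.003,1]
  ]
}}

```text
time: 14.4
position: [0.5791, 0.0218, 0.1492]
tcp_rot: [[-0.336, 0.942, -0.0], [0.942, 0.336, -0.0], [0.0, -0.0, -1.0]]
contact_force: [0.5, 0.3, -0.5]
width: 0.0131
```

Call:
{"name": "apply_moves", "arguments": {
  "series": [
    [0,0,0,0,0,0.001,1],
    [0,0,0,0,0,0.002,1],
    [0,0,0,0,0,0.003,1],
    [0,0,0,0,0,0.003,1]
  ]
}}

```text
time: 14.8
position: [0.5791, 0.0217, 0.1462]
tcp_rot: [[-0.336, 0.942, -0.0], [0.942, 0.336, -0.0], [0.0, -0.0, -1.0]]
contact_force: [-0.8, 0.4, -1.0]
width: 0.0133
```

```bash
python3 - <<'E'
from h import *
s=show()
p=optics.read_camera('wrist'); save(p,'w9');c=cam(p,s);pickle.dump((c,s),open('w9.pkl','wb'))
im=cv2.imread('pics/w9.png'); cv2.imwrite('pics/w9z.png',cv2.resize(im[170:270,260:380],None,fx=6,fy=6,interpolation=cv2.INTER_CUBIC))
E
```

```text
{'time': 14.8, 'q': [2.151, 8.148, 4.123, 85.991, 0.0, -17.497], 'position': [0.5791, 0.0217, 0.1462], 'tcp_rot': [[-0.336, 0.942, -0.0], [0.942, 0.336, -0.0], [0.0, -0.0, -1.0]], 'contact_force': [-0.777, 0.373, -1.022], 'torque': [-0.011, 0.005, 0.007], 'width': 0.013}
```

View pics/w9z.png

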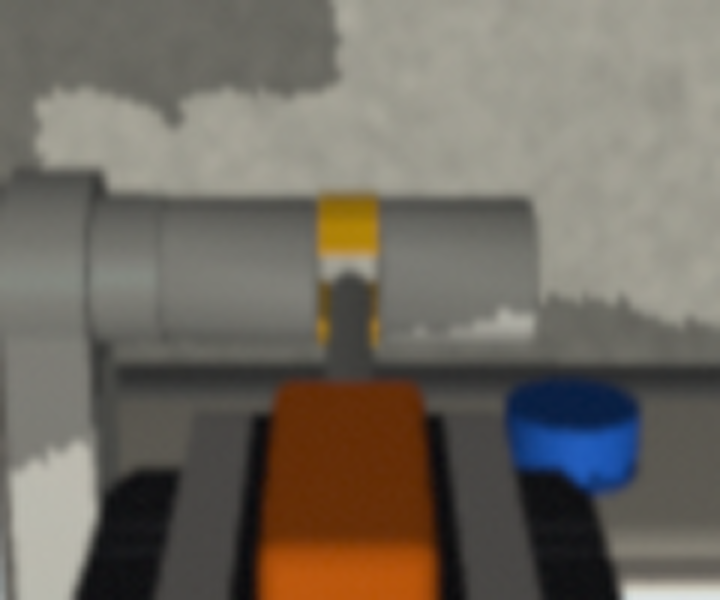

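Call:
{"name": "apply_moves", "arguments": {
  "series": [
    [0,0,0,0,-0.0003,0.001,1],
    [0,0,0,0,-0.0003,0.002,1],
    [0,0,0,0,-0.0003,0.003,1],
    [0,0,0,0,-0.0003,0.003,1]
  ]
}}

```text
time: 15.25
position: [0.5788, 0.0217, 0.1432]
tcp_rot: [[-0.336, 0.942, -0.0], [0.942, 0.336, -0.0], [0.0, -0.0, -1.0]]
contact_force: [-0.4, -0.0, -0.6]
width: 0.0134
```

Call:
{"name": "apply_moves", "arguments": {
  "series": [
    [0,0,0,0,0,0.001,1],
    [0,0,0,0,0,0.002,1],
    [0,0,0,0,0,0.003,1],
    [0,0,0,0,0,0.003,1]
  ]
}}

```text
time: 15.65
position: [0.5788, 0.0216, 0.1402]
tcp_rot: [[-0.336, 0.942, -0.0], [0.942, 0.336, -0.0], [0.0, -0.0, -1.0]]
contact_force: [0.0, 0.3, -0.6]
width: 0.0129
```

```bash
python3 - <<'E'
from h import *
s=show()
p=optics.read_camera('wrist'); save(p,'w10');S=optics.read_camera('side')
im=cv2.imread('pics/w10.png'); a=cv2.resize(im[180:270,270:370],None,fx=4,fy=4,interpolation=cv2.INTER_CUBIC)
b=cv2.cvtColor(cv2.resize(S['frame'][160:250,280:380],None,fx=4,fy=4,interpolation=cv2.INTER_CUBIC),cv2.COLOR_RGB2BGR)
cv2.imwrite('pics/x10.png',np.hstack([a,b]))
E
```

```text
{'time': 15.65, 'q': [2.142, 8.113, 3.424, 85.326, -0.002, -17.508], 'position': [0.5788, 0.0216, 0.1402], 'tcp_rot': [[-0.336, 0.942, -0.0], [0.942, 0.336, -0.0], [0.0, -0.0, -1.0]], 'contact_force': [0.044, 0.286, -0.637], 'torque': [0.015, 0.017, -0.022], 'width': 0.013}
```

View pics/x10.png

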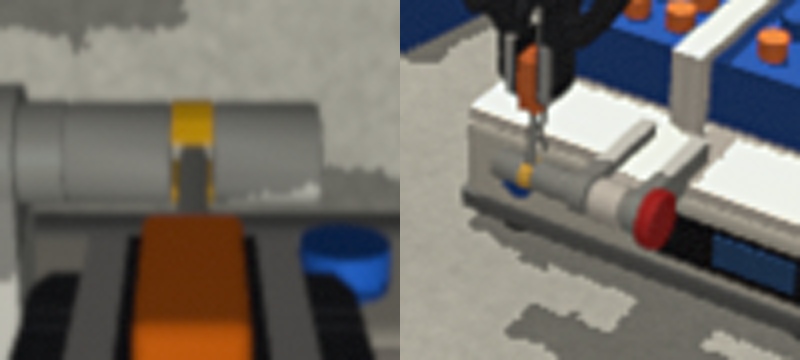

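Call:
{"name": "apply_moves", "arguments": {
  "series": [
    [0,0,0,0,0,0.0015,1],
    [0,0,0,0,0,0.003,1],
    [0,0,0,0,0,0.0045,1],
    [0,0,0,0,0,0.006,1],
    [0,0,0,0,0,0.006,1]
  ]
}}

```text
time: 16.25
position: [0.5787, 0.0217, 0.134]
tcp_rot: [[-0.336, 0.942, -0.0], [0.942, 0.336, -0.0], [0.0, -0.0, -1.0]]
contact_force: [0.5, 0.3, -0.7]
width: 0.0133
```

Call:
{"name": "apply_moves", "arguments": {
  "series": [
    [0,0,0,0,0,0.001,1],
    [0,0,0,0,0,0.002,1],
    [0,0,0,0,0,0.003,1],
    [0,0,0,0,0,0.004,1],
    [0,0,0,0,0,0.004,1]
  ]
}}

```text
time: 16.75
position: [0.5788, 0.0217, 0.1302]
tcp_rot: [[-0.336, 0.942, -0.0], [0.942, 0.336, 0.0], [0.0, -0.0, -1.0]]
contact_force: [0.7, 0.6, -0.2]
width: 0.0132
```

Call:
{"name": "apply_moves", "arguments": {
  "series": [
    [0,0,0,0,0,0.001,1],
    [0,0,0,0,0,0.002,1],
    [0,0,0,0,0,0.003,1],
    [0,0,0,0,0,0.004,1],
    [0,0,0,0,0,0.005,1]
  ]
}}

```text
time: 17.25
position: [0.5792, 0.0217, 0.1256]
tcp_rot: [[-0.336, 0.942, 0.001], [0.942, 0.336, 0.0], [-0.0, 0.001, -1.0]]
contact_force: [0.8, 0.6, 1.4]
width: 0.013
```

Call:
{"name": "apply_moves", "arguments": {
  "series": [
    [0,0,0,0,0,0.001,1],
    [0,0,0,0,0,0.002,1],
    [0,0,0,0,0,0.003,1]
  ]
}}

```text
time: 17.55
position: [0.5794, 0.0218, 0.1228]
tcp_rot: [[-0.336, 0.942, 0.001], [0.942, 0.336, 0.0], [-0.0, 0.001, -1.0]]
contact_force: [4.0, 2.3, -0.1]
width: 0.0131
```

Call:
{"name": "apply_moves", "arguments": {
  "series": [
    [0,0,0,0,0.0003,0.001,1],
    [0,0,0,0,0.0005,0.002,1],
    [0,0,0,0,0.0005,0.003,1]
  ]
}}

```text
time: 17.85
position: [0.5796, 0.0219, 0.1194]
tcp_rot: [[-0.336, 0.942, 0.001], [0.942, 0.336, 0.0], [-0.0, 0.001, -1.0]]
contact_force: [3.5, 1.9, -1.6]
width: 0.0132
```

Call:
{"name": "apply_moves", "arguments": {
  "series": [
    [0,0,0,0,0,0.001,1],
    [0,0,0,0,0,0.002,1],
    [0,0,0,0,0,0.003,1]
  ]
}}

```text
time: 18.15
position: [0.5794, 0.0218, 0.1162]
tcp_rot: [[-0.336, 0.942, 0.0], [0.942, 0.336, 0.0], [0.0, 0.0, -1.0]]
contact_force: [4.1, 2.4, 2.1]
width: 0.0132
```

```bash
cat > look.py <<'E'
import sys
from h import *
n=sys.argv[1]
s=show()
p=optics.read_camera('wrist'); S=optics.read_camera('side');cs=cam(S)
for q in (p,S):
  for t in ['clip_shoulder','clip_grip']:
    print(t,[(np.round(a['location'],1),round(a['score'],2)) for a in models.spot_point(q,t)[:1]])
f=lambda im,k:cv2.cvtColor(cv2.resize(im,None,fx=k,fy=k,interpolation=cv2.INTER_CUBIC),cv2.COLOR_RGB2BGR)
cv2.imwrite('pics/x%s.png'%n,np.hstack([f(p['frame'][180:270,270:370],4),f(S['frame'][165:225,275:340],6)]))
pos=s['position']; R=np.array(s['tcp_rot'])
for z in (.099,.103,.107,.111,.115): print(z,proj(cs,[pos[0]-.011*R[0,1],pos[1]-.011*R[1,1],z]).round(1))
E
python3 look.py 11
```

```text
{'time': 18.15, 'q': [2.158, 8.297, 0.987, 82.687, 0.004, -17.492], 'position': [0.5794, 0.0218, 0.1162], 'tcp_rot': [[-0.336, 0.942, 0.0], [0.942, 0.336, 0.0], [0.0, 0.0, -1.0]], 'contact_force': [4.146, 2.392, 2.128], 'torque': [0.424, -1.036, -0.022], 'width': 0.013}
clip_shoulder [(array([240.7, 315.9]), 0.84)]
clip_grip [(array([262.1, 314.8]), 0.75)]
clip_shoulder [(array([194.7, 312.4]), 0.59)]
clip_grip [(array([189.6, 314.1]), 0.64)]
0.099 [201.6 311.3]
0.103 [200.1 311.4]
0.107 [198.5 311.4]
0.111 [197.  311.4]
0.115 [195.5 311.4]
```

View pics/x11.png

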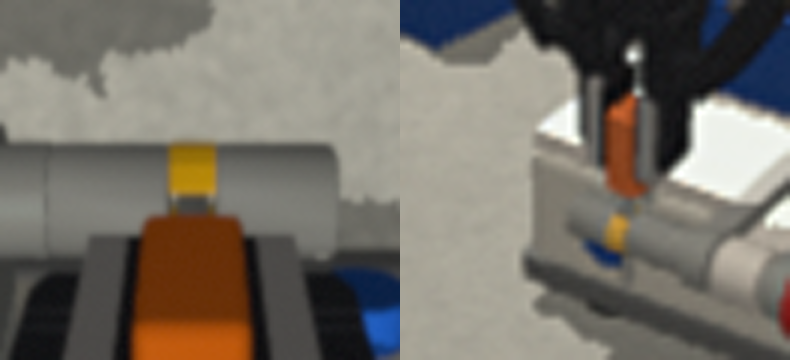

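Call:
{"name": "apply_moves", "arguments": {
  "series": [
    [0,0,0,0,0,0.001,1],
    [0,0,0,0,0,0.002,1],
    [0,0,0,0,0,0.003,1]
  ]
}}

```text
time: 18.75
position: [0.5792, 0.0218, 0.1133]
tcp_rot: [[-0.336, 0.942, -0.0], [0.942, 0.336, -0.0], [0.0, -0.0, -1.0]]
contact_force: [3.7, 1.8, -0.9]
width: 0.0133
```

Call:
{"name": "apply_moves", "arguments": {
  "series": [
    [0,0,0,0,0,0.001,1],
    [0,0,0,0,0,0.002,1],
    [0,0,0,0,0,0.003,1]
  ]
}}

```text
time: 19.05
position: [0.5789, 0.0217, 0.1101]
tcp_rot: [[-0.336, 0.942, -0.001], [0.942, 0.336, -0.0], [0.0, -0.001, -1.0]]
contact_force: [0.3, -0.3, -1.4]
width: 0.0135
```

```bash
python3 look.py 12
```

```text
{'time': 19.05, 'q': [2.154, 8.345, 0.364, 82.073, -0.012, -17.492], 'position': [0.5789, 0.0217, 0.1101], 'tcp_rot': [[-0.336, 0.942, -0.001], [0.942, 0.336, -0.0], [0.0, -0.001, -1.0]], 'contact_force': [0.27, -0.338, -1.419], 'torque': [0.069, -0.201, -0.014], 'width': 0.013}
clip_shoulder [(array([241.5, 317.7]), 0.79)]
clip_grip [(array([261.1, 317.3]), 0.8)]
clip_shoulder [(array([196.3, 311.9]), 0.65)]
clip_grip [(array([190.1, 316.9]), 0.41)]
0.099 [201.7 311.2]
0.103 [200.2 311.2]
0.107 [198.6 311.2]
0.111 [197.1 311.3]
0.115 [195.6 311.3]
```

View pics/x12.png

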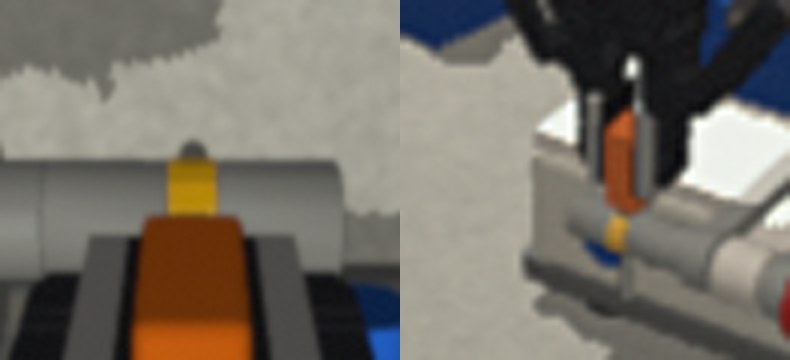

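Call:
{"name": "apply_moves", "arguments": {
  "series": [
    [0,0,0,0,0,0.0007,1],
    [0,0,0,0,0,0.0014,1],
    [0,0,0,0,0,0.002,1],
    [0,0,0,0,0,0.002,1]
  ]
}}

```text
time: 19.75
position: [0.5793, 0.0218, 0.1083]
tcp_rot: [[-0.336, 0.942, -0.0], [0.942, 0.336, -0.0], [0.0, -0.0, -1.0]]
contact_force: [-0.6, 0.4, -0.7]
width: 0.013
```

Call:
{"name": "apply_moves", "arguments": {
  "series": [
    [0,0,0,0,0,0.0005,1],
    [0,0,0,0,0,0.001,1],
    [0,0,0,0,0,0.001,1]
  ]
}}

```text
time: 20.05
position: [0.5793, 0.0218, 0.1073]
tcp_rot: [[-0.336, 0.942, -0.0], [0.942, 0.336, 0.0], [0.0, -0.0, -1.0]]
contact_force: [0.8, -0.3, -0.2]
width: 0.0134
```

Call:
{"name": "apply_moves", "arguments": {
  "series": [
    [0,0,0,0,0,0.0005,1],
    [0,0,0,0,0,0.001,1],
    [0,0,0,0,0,0.001,1]
  ]
}}

```text
time: 20.35
position: [0.5794, 0.0219, 0.1067]
tcp_rot: [[-0.336, 0.942, 0.0], [0.942, 0.336, 0.0], [-0.0, 0.0, -1.0]]
contact_force: [-0.7, 0.5, 1.8]
width: 0.0133
```

```bash
python3 look.py 13
```

```text
{'time': 20.35, 'q': [2.161, 8.36, 0.011, 81.626, -0.001, -17.493], 'position': [0.5794, 0.0219, 0.1067], 'tcp_rot': [[-0.336, 0.942, 0.0], [0.942, 0.336, 0.0], [-0.0, 0.0, -1.0]], 'contact_force': [-0.656, 0.504, 1.77], 'torque': [-0.064, 0.174, 0.013], 'width': 0.013}
clip_shoulder [(array([241.8, 318.3]), 0.65)]
clip_grip [(array([261.1, 316.8]), 0.93)]
clip_shoulder [(array([199.7, 313.8]), 0.51)]
clip_grip [(array([191.8, 314.2]), 0.65)]
0.099 [201.6 311.3]
0.103 [200.1 311.4]
0.107 [198.5 311.4]
0.111 [197.  311.4]
0.115 [195.5 311.4]
```

View pics/x13.png

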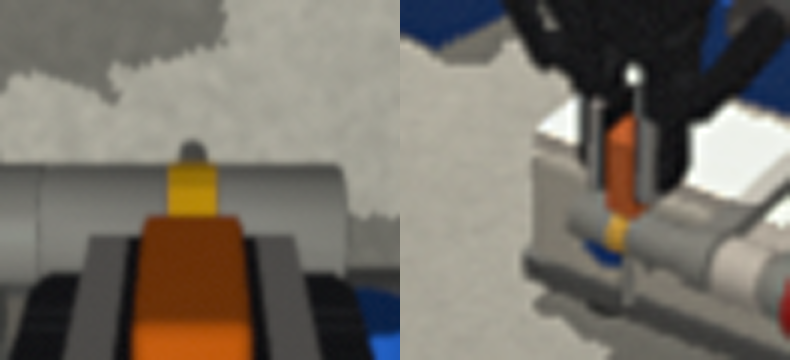

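Call:
{"name": "apply_moves", "arguments": {
  "series": [
    [0,0,0,0,0,0.0004,1],
    [0,0,0,0,0,0.0008,1],
    [0,0,0,0,0,0.0008,1]
  ]
}}

```text
time: 20.95
position: [0.5795, 0.0219, 0.1064]
tcp_rot: [[-0.336, 0.942, 0.001], [0.942, 0.336, 0.0], [-0.0, 0.001, -1.0]]
contact_force: [-2.2, 0.2, 7.7]
width: 0.0131
```

Call:
{"name": "apply_moves", "arguments": {
  "series": [
    [0,0,0,0,0,-0.0007,1],
    [0,0,0,0,0,-0.0007,0.4],
    [0,0,0,0,0,-0.0007,0.3],
    [0,0,0,0,0,-0.0007,0.3],
    [0,0,0,0,0,-0.0007,0.3]
  ]
}}

```text
time: 21.45
position: [0.5792, 0.0218, 0.1059]
tcp_rot: [[-0.336, 0.942, -0.0], [0.942, 0.336, -0.0], [0.0, -0.0, -1.0]]
contact_force: [0.2, -0.3, -0.4]
width: 0.03
```

```bash
python3 look.py 14
```

```text
{'time': 21.45, 'q': [2.157, 8.4, -0.033, 81.595, -0.002, -17.491], 'position': [0.5792, 0.0218, 0.1059], 'tcp_rot': [[-0.336, 0.942, -0.0], [0.942, 0.336, -0.0], [0.0, -0.0, -1.0]], 'contact_force': [0.151, -0.265, -0.393], 'torque': [-0.013, -0.026, 0.035], 'width': 0.03}
clip_shoulder [(array([268. , 315.4]), 0.61)]
clip_grip []
clip_shoulder [(array([201.6, 314.4]), 0.52)]
clip_grip [(array([191.8, 313.1]), 0.56)]
0.099 [201.6 311.3]
0.103 [200.1 311.3]
0.107 [198.6 311.3]
0.111 [197.1 311.3]
0.115 [195.5 311.4]
```

View pics/x14.png

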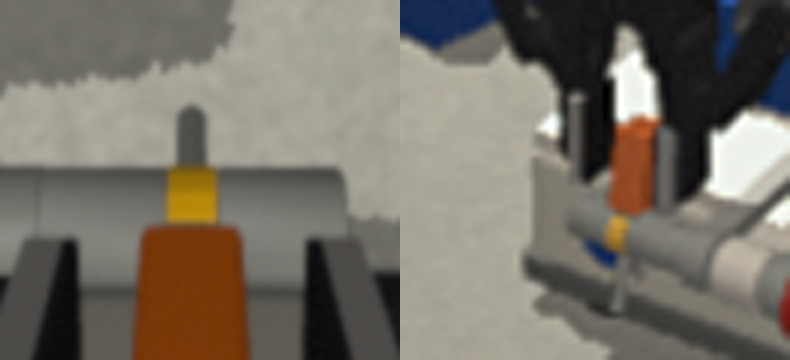

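Call:
{"name": "apply_moves", "arguments": {
  "series": [
    [0,0,0,0,0,-0.01,0.3],
    [0,0,0,0,0,-0.03,0.3],
    [0,0,0,0,0,-0.06,0.3],
    [0,0,0,0,0,-0.09,0.3],
    [0,0,0,0,0.02,-0.11,0.3]
  ]
}}

```text
time: 22.25
position: [0.5977, 0.0281, 0.2205]
tcp_rot: [[-0.336, 0.942, 0.003], [0.942, 0.336, 0.0], [-0.001, 0.003, -1.0]]
contact_force: [1.8, -0.2, 0.6]
width: 0.03
```

```bash
python3 look.py 15; python3 - <<'E'
from h import *
p=optics.read_camera('wrist'); im=cv2.cvtColor(p['frame'],cv2.COLOR_RGB2BGR); cv2.imwrite('pics/w15z.png',cv2.resize(im[120:270,230:410],None,fx=4,fy=4,interpolation=cv2.INTER_CUBIC))
print([(a['location'],a['score']) for t in ('clip_tip','clip_shoulder','clip_grip') for a in models.spot_point(p,t)])
E
```

```text
{'time': 22.25, 'q': [2.698, 11.359, 15.994, 94.439, -0.008, -16.913], 'position': [0.5977, 0.0281, 0.2205], 'tcp_rot': [[-0.336, 0.942, 0.003], [0.942, 0.336, 0.0], [-0.001, 0.003, -1.0]], 'contact_force': [1.753, -0.184, 0.616], 'torque': [-0.0, -0.07, 0.035], 'width': 0.03}
clip_shoulder [(array([169.3, 315.9]), 0.95)]
clip_grip [(array([178.6, 319. ]), 0.79)]
clip_shoulder [(array([199.6, 313.7]), 0.56)]
clip_grip []
0.099 [197.6 316.2]
0.103 [196.1 316.2]
0.107 [194.6 316.2]
0.111 [193.  316.2]
0.115 [191.5 316.3]
[([154.2, 317.5], 0.79), ([173.0, 316.4], 0.86), ([157.1, 317.1], 0.72), ([182.7, 315.0], 0.67)]
```

View pics/x15.png

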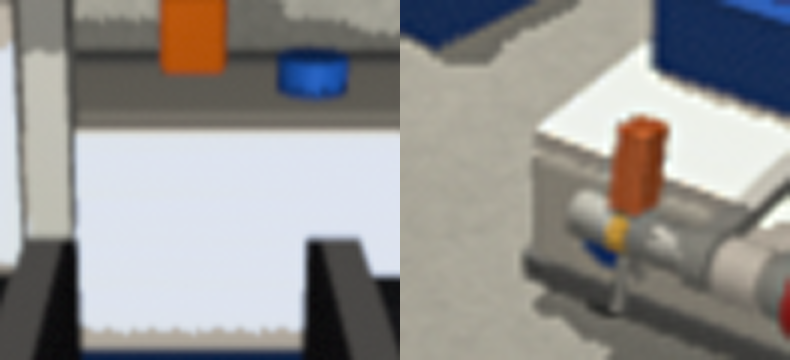

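View pics/w15z.png

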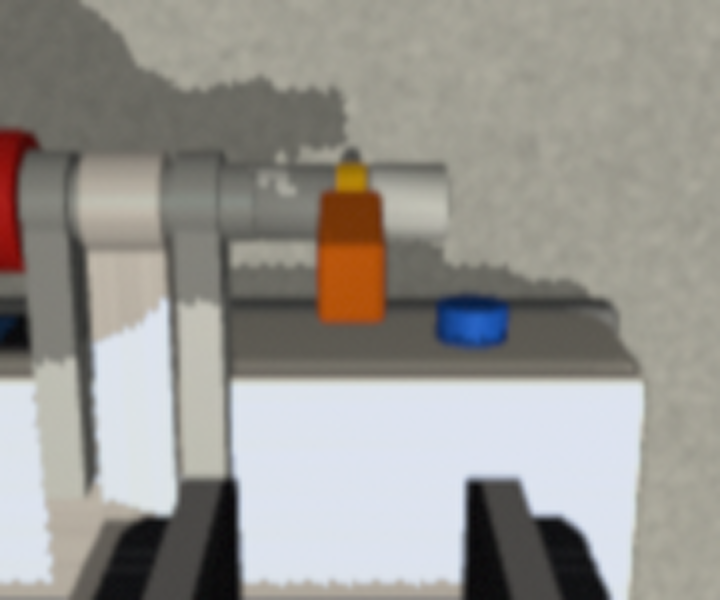

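```bash
python3 - <<'E'
from h import *
from scipy.optimize import least_squares
s=telemetry.get_state();p=optics.read_camera('wrist');K=p['mtx']
def row(y,z): # tool y, z -> row
    q=TTC[:,:3].T@(np.array([0,y,z])-TTC[:,3]); v=K@q; return v[1]/v[2]
zt=s['position'][2]
obs={'B':167.5,'T':179.2,'F':200.5,'tip':157.3}
def pts(x):
    y,h,f=x # shoulder position: tool y, world z; tilt f: up axis u leaning +y
    u=np.array([np.sin(f),np.cos(f)]);e=np.array([np.cos(f),-np.sin(f)]) # (y,zup)
    S=np.array([y,h]); 
    return {'B':S-.007*e,'T':S-.007*e+.034*u,'F':S+.011*e+.034*u,'tip':S-.044*u}
def res(x): return [row(a[0],zt-a[1])-obs[k] for k,a in pts(x).items()]
r=least_squares(res,[-.02,.1,.1],x_scale=[.01,.01,.1]);print(r.x,np.degrees(r.x[2]),r.fun)
for f in (0,.1,.2,.3): 
    rr=least_squares(lambda x:res([x[0],x[1],f]),[-.02,.1]);print(f,rr.x,np.round(rr.fun,1))
T=optics.read_camera('top');cv2.imwrite('pics/t16.png',cv2.cvtColor(cv2.resize(T['frame'][150:300,260:480],None,fx=3.4,fy=3.4,interpolation=cv2.INTER_CUBIC),cv2.COLOR_RGB2BGR))
E
```

```text
[-0.01964284  0.09178272  0.17709716] 10.146919937487006 [-1.53589483  1.06783085 -0.31860017  0.78640422]
0 [-0.02843807  0.1429787 ] [-2.1 -4.8  1.3  7.7]
0.1 [-0.02443631  0.11831123] [-2.1 -1.2  0.8  3.1]
0.2 [-0.01800287  0.08296034] [-1.3  1.6 -0.7  0.3]
0.3 [-0.01002814  0.04092657] [-0.3  3.7 -2.4 -1.4]
```

```bash
python3 - <<'E'
from h import *
s=telemetry.get_state();R=np.array(s['tcp_rot'])@Ro.from_euler('y',-40,degrees=True).as_matrix()
tgt=np.array([.577,.021,.10])-R[:,2]*.13+np.array([.94,.34,0])*.01
print(tgt);plan(tgt,R)
E
```

```text
[0.55836509 0.10310367 0.19959807]
rotvec [ -0. -40.  -0.] shift [ 0.0836 -0.0121  0.0164] | rows>= 4.7
```

View pics/t16.png

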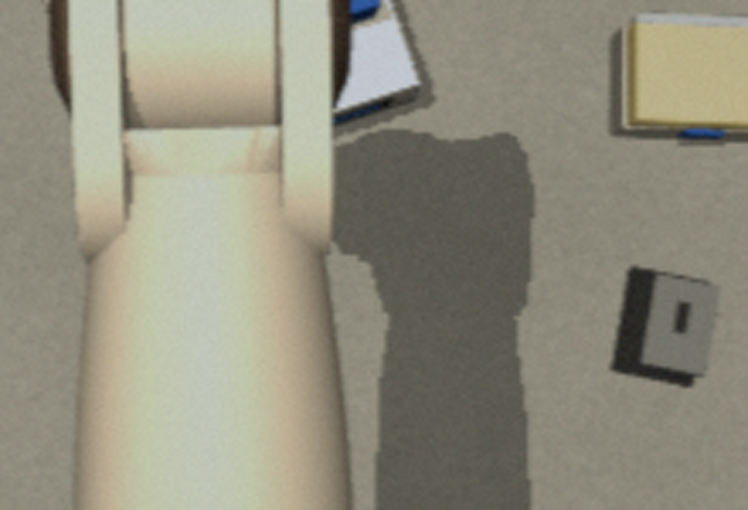

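Call:
{"name": "apply_moves", "arguments": {
  "series": [
    [0,-6,0,0.03,-0.005,0,0.3],
    [0,-14,0,0.06,-0.012,0,0.3],
    [0,-22,0,0.084,-0.012,0,0.3],
    [0,-30,0,0.084,-0.012,0.005,0.3],
    [0,-38,0,0.084,-0.012,0.01,0.3]
  ]
}}

```text
time: 23.35
position: [0.5586, 0.1047, 0.2076]
tcp_rot: [[-0.263, 0.941, 0.212], [0.739, 0.338, -0.582], [-0.62, 0.004, -0.785]]
contact_force: [-0.2, -0.5, -0.7]
width: 0.0299
```

Call:
{"name": "apply_moves", "arguments": {
  "series": [
    [0,0,0,0,0,0,0.3],
    [0,0,0,0,0,0,0.3]
  ]
}}

```text
time: 23.55
position: [0.5583, 0.1043, 0.2057]
tcp_rot: [[-0.267, 0.941, 0.206], [0.743, 0.337, -0.578], [-0.614, -0.001, -0.79]]
contact_force: [-0.1, -0.7, 0.0]
width: 0.0301
```

```bash
python3 - <<'E'
from h import *
s=show()
p=optics.read_camera('wrist'); save(p,'w17')
r=models.masks_of(p,'clip_grip');print([(a['score'],a['location'],a['mask'].sum()) for a in r])
E
```

```text
{'time': 23.55, 'q': [28.295, 8.788, 4.691, 92.591, -37.337, 10.803], 'position': [0.5583, 0.1043, 0.2057], 'tcp_rot': [[-0.267, 0.941, 0.206], [0.743, 0.337, -0.578], [-0.614, -0.001, -0.79]], 'contact_force': [-0.143, -0.742, 0.035], 'torque': [0.449, 0.169, -0.033], 'width': 0.03}
[(0.61, [187.0, 303.1], np.int64(817))]
```

View pics/w17.png

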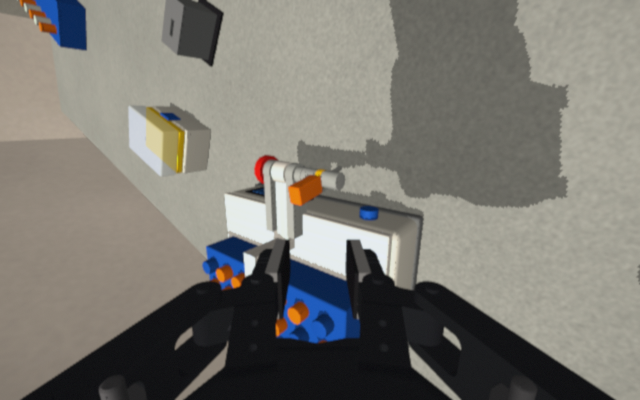

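```bash
python3 - <<'E'
from h import *
im=cv2.imread('pics/w17.png'); z=cv2.rotate(cv2.resize(im[140:230,240:370],None,fx=6,fy=6,interpolation=cv2.INTER_CUBIC),cv2.ROTATE_90_CLOCKWISE); cv2.imwrite('pics/w17z.png',z[:600,:]); print(z.shape)
s=telemetry.get_state();R=np.array(s['tcp_rot'])@Ro.from_euler('y',-35,degrees=True).as_matrix()
tgt=np.array([.577,.021,.10])-R[:,2]*.075-R[:,1]*(-.0)+np.array([0,0,.0])
print(tgt, 'cam',tgt+R@TTC[:,3], 'body',tgt-R[:,2]*.16);plan(tgt,R)
E
```

```text
(780, 540, 3)
[0.5529502  0.08851016 0.12211303] cam [0.44035645 0.19210439 0.16398787] body [0.50164395 0.23253182 0.16928748]
rotvec [ -0. -35.   0.] shift [ 0.0429 -0.0107  0.0743] | rows>= 4.1
```

View pics/w17z.png

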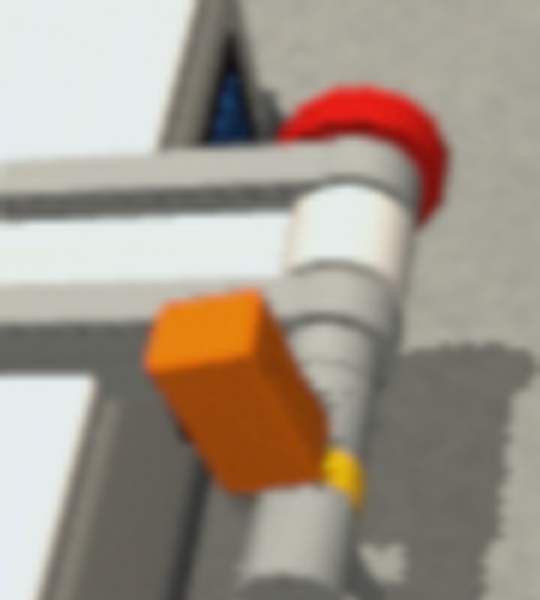

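```bash
python3 - <<'E'
from h import *
s=telemetry.get_state();R=np.array(s['tcp_rot'])@Ro.from_euler('y',-24,degrees=True).as_matrix()
tgt=np.array([.577,.021,.10])-R[:,2]*.085
print(tgt, 'cam',tgt+R@TTC[:,3], 'body',tgt-R[:,2]*.073);plan(tgt,R)
E
```

```text
[0.55182773 0.09159353 0.14009875] cam [0.4427203  0.18528883 0.20702693] body [0.53020919 0.15222092 0.1745365 ]
rotvec [ -0. -24.   0.] shift [ 0.0345 -0.0107  0.0581] | rows>= 2.8
```

Call:
{"name": "apply_moves", "arguments": {
  "series": [
    [0,-6,0,0.009,-0.003,0.015,0.3],
    [0,-12,0,0.018,-0.006,0.03,0.3],
    [0,-18,0,0.027,-0.009,0.045,0.3],
    [0,-24,0,0.034,-0.011,0.058,0.3],
    [0,-24,0,0.034,-0.011,0.058,0.3]
  ]
}}

```text
time: 24.15
position: [0.5501, 0.0903, 0.1357]
tcp_rot: [[-0.163, 0.942, 0.292], [0.439, 0.335, -0.834], [-0.884, -0.008, -0.468]]
contact_force: [-0.7, -0.5, -1.0]
width: 0.0298
```

```bash
python3 - <<'E'
from h import *
s=show()
p=optics.read_camera('wrist'); save(p,'w18')
im=cv2.imread('pics/w18.png'); cv2.imwrite('pics/w18r.png',cv2.rotate(im,cv2.ROTATE_90_CLOCKWISE)[:600])
E
```

```text
{'time': 24.15, 'q': [35.093, 19.595, -2.093, 95.461, -58.251, 30.6], 'position': [0.5501, 0.0903, 0.1357], 'tcp_rot': [[-0.163, 0.942, 0.292], [0.439, 0.335, -0.834], [-0.884, -0.008, -0.468]], 'contact_force': [-0.678, -0.549, -0.98], 'torque': [0.78, 0.259, 0.016], 'width': 0.03}
```

View pics/w18r.png

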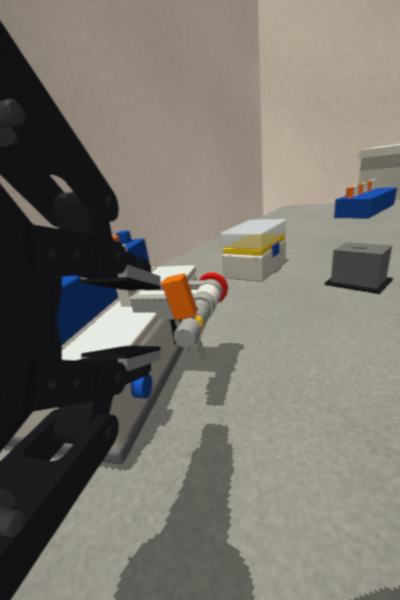

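```bash
python3 - <<'E'
from h import *
im=cv2.rotate(cv2.imread('pics/w18.png'),cv2.ROTATE_90_CLOCKWISE); cv2.imwrite('pics/w18z.png',cv2.resize(im[260:370,140:240],None,fx=5.4,fy=5.4,interpolation=cv2.INTER_CUBIC))
E
```

```text
(no output)
```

View pics/w18z.png

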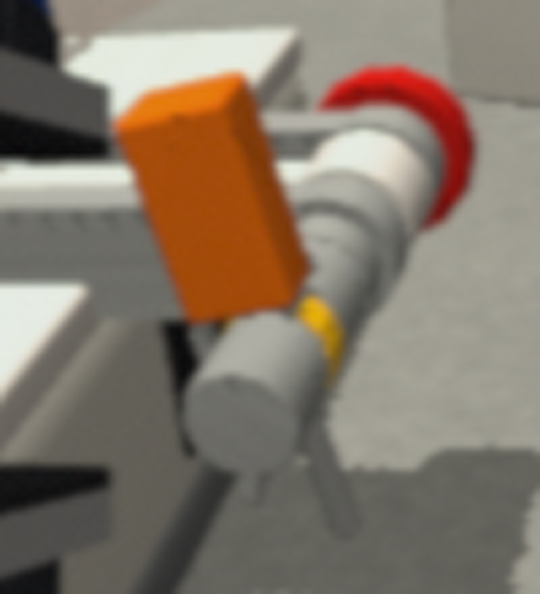

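Call:
{"name": "apply_moves", "arguments": {
  "series": [
    [0,0,0,0,0,-0.03,0.3],
    [0,5,0,-0.02,0,-0.07,0.3],
    [0,12,0,-0.05,0,-0.1,0.3],
    [0,20,0,-0.08,0,-0.12,0.3],
    [0,28,0,-0.1,0,-0.13,0.3]
  ]
}}

```text
time: 24.7
position: [0.5289, 0.1563, 0.2961]
tcp_rot: [[-0.278, 0.941, 0.195], [0.788, 0.339, -0.514], [-0.55, 0.011, -0.835]]
contact_force: [-0.1, -0.2, -0.9]
width: 0.03
```

```bash
python3 - <<'E'
from h import *
s=show()
S=optics.read_camera('side');T=optics.read_camera('top');p=optics.read_camera('wrist');cs=cam(S);ct=cam(T)
f=lambda im,k:cv2.cvtColor(cv2.resize(im,None,fx=k,fy=k,interpolation=cv2.INTER_CUBIC),cv2.COLOR_RGB2BGR)
cv2.imwrite('pics/x20.png',np.vstack([f(S['frame'][150:250,260:420],4),f(T['frame'][170:240,290:450],4)]))
for t in ('pin_head','hole_mark','clip_shoulder','clip_grip'):
    a=models.spot_point(S,t);b=models.spot_point(T,t);print(t,[(np.round(q['location'],1),q['score']) for q in a[:1]+b[:1]])
    if a and b: print(tri([(cs,a[0]['location']),(ct,b[0]['location'])]).round(4))
E
```

```text
{'time': 24.7, 'q': [32.616, 9.806, 17.273, 105.17, -32.559, 15.206], 'position': [0.5289, 0.1563, 0.2961], 'tcp_rot': [[-0.278, 0.941, 0.195], [0.788, 0.339, -0.514], [-0.55, 0.011, -0.835]], 'contact_force': [-0.145, -0.208, -0.936], 'torque': [0.511, 0.173, 0.04], 'width': 0.03}
pin_head [(array([214.3, 346.6]), 0.87), (array([200.5, 353. ]), 0.59)]
[ 0.6086 -0.0536  0.0888]
hole_mark [(array([204.1, 316.9]), 0.65), (array([209.6, 326.4]), 0.81)]
[0.5826 0.0155 0.0881]
clip_shoulder [(array([199.6, 312.1]), 0.53), (array([212.4, 327. ]), 0.49)]
[0.5718 0.0152 0.1049]
clip_grip [(array([193.9, 314.1]), 0.49), (array([209.5, 323. ]), 0.38)]
[0.5805 0.024  0.1116]
```

View pics/x20.png

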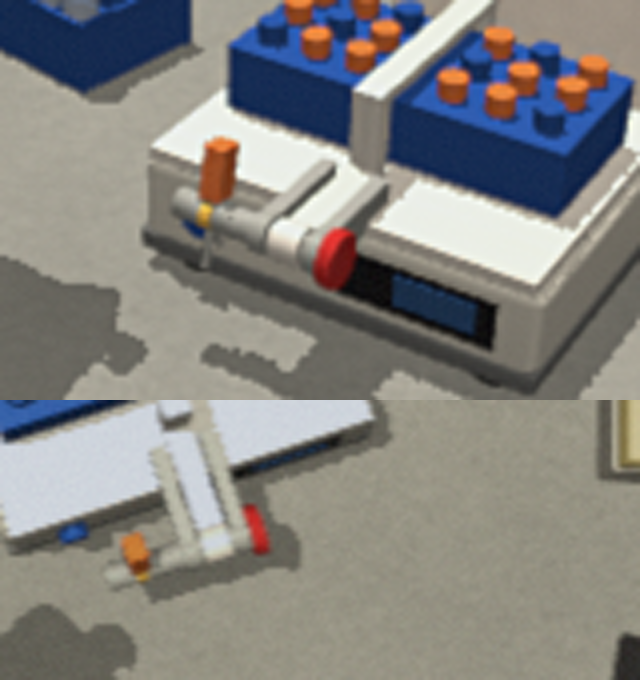

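```bash
python3 - <<'E'
from h import *
S=optics.read_camera('side');save(S,'s21');T=optics.read_camera('top');save(T,'t21')
for f in ('s2','s21','t2','t21'):
    im=cv2.imread(f'pics/{f}.png');h=cv2.cvtColor(im,cv2.COLOR_BGR2HSV)
    m=((h[...,0]<5)|(h[...,0]>174))&(h[...,1]>170)&(h[...,2]>90)
    m[:,:330]=0;m[:,370:]=0;m[:185]=0;m[235:]=0
    ys,xs=np.where(m);print(f,len(ys),ys.mean(),xs.mean(),ys.min(),ys.max(),xs.min(),xs.max())
s=telemetry.get_state();print(s['time'])
E
```

```text
s2 105 214.26666666666668 343.44761904761907 207 221 339 348
s21 106 214.25471698113208 343.49056603773585 207 221 339 348
t2 33 201.75757575757575 353.7878787878788 196 207 351 356
t21 32 201.875 353.78125 196 207 351 356
25.35
```

```bash
python3 -c "
from h import *
print(workorder.job_done())"
```

```text
the job is handed in; nothing more can be done
None
```

I pushed the locking pin fully home, fitted the spring clip through the pin's hole and let go of it. I handed the job in at about 25 s.

- **Pin:** it slid at about 6–7 N until it hit the stop, where the force rose to about 25 N with no further travel. The red head sits in the same image position before and after the clip was fitted, so fitting the clip did not move it.
- **Clip:** the leg went into the hole on the first try with no measurable resistance. The bow pushed sideways with about 4–5 N, then that force dropped to zero as it snapped over. I lowered the grip until it touched the pin at about 8 N, backed off 0.7 mm, and opened the fingers.
- **Last look:** a view along the pin shows the leg out below, the bow round the far side of the pin, and the grip against the pin's top. The robot is clear of everything. I touched none of the other things, though I only checked the bottle, tip box and rack by eye.
- **Not as expected:** once released, the clip leaned about 10° away from the robot, roughly what the play in the hole allows. I saw no further movement in the later pictures and left it. My estimates of the grip's height above the pin's axis agree only loosely, at about 2 to 15 mm against the stated 9–12 mm, so "seated" rests on the touch and the close-up rather than on a measured height.

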